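# Tea tin out of the pantry box

## Task

Open the hinged lid of the wooden pantry box, swinging it right over until it stays fully open by itself. Lift the square blue tea tin out, lay it down on its side on the chopping board and let go of it; then take it again with a new grip and stand it upright on the board, brass end up. Leave the box open and the garlic, the mug and the spice jar where they are.

Things in the scene. Friction and masses are not known exactly. Their poses are not given: they have to be found in the camera images.
- pantry_box: light wooden box fixed to the worktop, 150 (x) x 230 (y) x 85 (z) mm, walls and floor 8 mm; origin at the centre of its underside, +x of its frame points to the hinge side, the knob is on the -x side. A wall along x makes two compartments, each 134 x 103 mm (x, y) inside, centres 55 mm either side of the middle: the -y one holds the tin, the +y one the garlic.
- lid (a joint): flat lid of the box, 150 x 230 x 8 mm, about 0.2 kg: 0 = shut, grows as it opens upward and over, 1.9 rad = fully open against its stop. Free hinge: let go below about 1.45 rad it falls shut, beyond about 1.6 rad it falls open, between it may stay.
- lid_hinge (a point): middle of the lid's hinge line, at the top of the box's far (+x) rim; the hinge axis runs along the box's y
- lid_handle (a point): middle of the round brass knob on top of the lid: head 28 mm across and 16 mm tall, centred 35 mm above the lid face, 120 mm from the hinge line; it sits on the outer face, so with the lid open it is behind the lid
- tin_center (a point): centre of the loose square tea tin, 44 x 44 x 100 mm, 0.15 kg, blue with a brass lid at one end that does not come off; its z axis runs along the 100 mm length, from its base to its brass end. It starts lying on its side on the floor of the box, brass end toward the hinge.
- board: loose wooden chopping board lying flat, 190 (its x) x 280 (its y) x 21 (z) mm, 0.75 kg; origin at the centre of its underside. (The nearest thing overhead is a wall cabinet over the back right of the worktop: x above 0.60, y below -0.30, its underside 0.46 m up.)
- garlic: loose garlic bulb, about 60 mm across and 59 mm high, in the box's other compartment; origin at its underside
- mug: loose orange mug, 81 mm across (113 with handle) and 101 mm high; origin at its underside
- spice_jar: loose spice jar with a red cap, 45 mm across and 106 mm high; origin at its underside

How it is judged:
By the outcome, as a careful person would: the job done as asked, in the order asked, and still so for the second after the job is handed in, with the robot touching nothing.
It also fails if it takes over 72 s, if anything falls off the work surface, if the arm or the gripper's body presses on something with over 40 N, if the wrist force passes 120 N, or if a joint passes its speed limit or range.

## Robot

A 7-joint arm with a two-finger parallel gripper is mounted at the origin on a cart in front of the work surface, level with it; the furniture and walls round the work are solid. World frame = base frame: x ahead of the robot, y to its left, z up, the work surface at z = 0. Lengths are in m, angles in rad, forces in N, time in s.
With the tool pointing down it reaches from about 0.425 to 0.925 m from the base axis. Payload 6.8 kg.
Tool frame: the origin (TCP) lies on the centre line of the jaws, within the pads' length; the fingertips stand 25 mm ahead of it and the grasp point (between the pads) lies 6 mm ahead of it; z points along the fingers, x is the direction in which the jaws open and shut, and the axes are right-handed (so a half turn about z gives the same grasp; the last joint's range is limited). The gripper opens to 88 mm and grips with 3 to 60 N. Pads are 20 mm wide; open, the fingers measure 115 mm over their backs; the gripper's body (75 mm by 178 mm) begins 61 mm behind the grasp point.
Start: joints at [-1.244, 0.477, 0.022, 1.555, -0.011, 1.109, -0.083], TCP at [0.284, 0.612, 0.248] pointing down, gripper open.
Joint ranges: [-2.96, 2.96], [-0.34, 2.1], [-1.41, 1.46], [0.24, 2.44], [-1.37, 4.51], [0.17, 1.92], [-2.96, 2.96]. Speed limits (rad/s): [2.39, 2.39, 3.14, 3.14, 3.14, 3.14, 3.14].

## Interface

Orientations are given as a unit quaternion [x, y, z, w].
In Python, from station import env gives the robot as it stands. The module is installed in compiled form; this text tells all that it offers.
- The arm moves only by the tool carry_out, never from a script. Its argument "moves" is a list of rows, each an object with "hand": the opening in per cent of the stroke, from 0 (shut) to 100 (fully open); "travel": the shift along the tool's x, y, z in m, a list of three; "roll": the turn about the tool's z in degrees. In form: [{"hand": hand, "travel": [tx, ty, tz], "roll": roll}, ...]. A call has 1 to 12 rows; each row shifts and turns the commanded pose from where the row before left it, along the tool's axes as they then stand; what a row does not reach is not made up. A row lasts 1/12 s, in which the tool goes at most 41.7 mm and 7.16 degrees, less where a joint would pass 70% of its speed; a pose out of reach is approached as far as the arm can. A call with a gripper value outside its range is refused whole. The fingers move at their own pace and stop on an object; "newtons" is the grip in N (left out, the last holds). Time passes only in rows, so rows that do not move let the fingers close. It gives the time, the measured TCP pose, the force and the opening at its end, in the units of the state.
- env.observe(): the state, without advancing time (a new reading comes with each control period).
- env.capture(name): name is "scene" or "side" or "wrist"; returns a dict with "image" (420x560x3 uint8, blue, green, red), "mtx" (3x3 intrinsics, pixels), "k1" (the pictures are not rectified: a ray, as slopes to the right and down, at radius r is drawn at 1 + k1 r^2 times it, then the intrinsics apply), "extrinsics" (4x4, takes a point from world to camera coordinates); the wrist camera has in their place "tool_from_camera" (4x4, takes a point from camera to tool coordinates, whose origin is the TCP and whose axes are the tool frame's). Camera axes: x right, y up, looking along -z (the intrinsics and any distortion apply to the point x, -y, -z); pixel columns grow to the right and rows downward; lengths in m; the calibration is good to about 2 mm. A picture is of the moment at which its call begins: read the wrist's pose just before it. There is no depth.
- env.sign_off(): hands the job in, once; it reports no verdict.
The state is a dict: "t": time; "joints": joint angles; "qvel": joint speeds; "tau": joint torques, N m; "eef_pos": TCP position; "orientation": TCP orientation; "wrist_force": force on the tool from outside, world axes, zero at the start; "wrist_torque": the same for the moment, N m; "grip_width": finger opening in m.
Only numpy, scipy, OpenCV 4.12 (cv2) and the standard library are available. Lean on these libraries where they do the work, as an engineer would, in place of code of your own. Each camera call takes 0.05 s, during which the arm holds its last target.

## Working session

There is one attempt and no reset: what is moved stays moved. The work goes in short steps, Python scripts to look and compute and a tool call to move; the robot and the scene stay as the last step left them, time stands still between calls to the robot, and variables do not carry over. Pictures are saved under pics/ and viewed, and the job is handed in when it is done.

Besides the shell and the picture viewer there is one more tool, called after "Request:" as name(argument=value, ...), one argument or row to a line, values as JSON. carry_out: Moves the arm, as the interface text tells. Its arguments: {"type":"object","properties":{"moves":{"type":"array"},"newtons":{"type":"number"}},"required":["moves"]}

```bash
mkdir -p pics; ls; python3 - <<'E'
from station import env
import cv2
s=env.observe()
print(s)
for n in ("scene","side","wrist"):
    c=env.capture(n); cv2.imwrite(f"pics/{n}0.png",c["image"])
    print(n,c["mtx"].tolist(),c["k1"],c.get("extrinsics",c.get("tool_from_camera")).__repr__())
E
```

```text
pics
{'t': 0.0, 'joints': array([-1.24409149,  0.47775011,  0.02234425,  1.55642712, -0.01149984,
        1.10930082, -0.08308409]), 'qvel': array([-0.00194928,  0.00082692,  0.00112083,  0.00040345,  0.00186679,
       -0.00089511, -0.00031339]), 'tau': array([-7.52974247e-04, -5.82829070e+01,  1.53364722e+00, -2.72608030e+01,
       -5.44614333e-02,  1.66359352e-02,  1.62097522e-04]), 'eef_pos': array([0.28411435, 0.61168929, 0.24672557]), 'orientation': array([ 8.42971422e-01,  5.37957628e-01, -7.03342657e-04,  5.26514493e-04]), 'wrist_force': array([0.06918708, 0.28402326, 0.75067671]), 'wrist_torque': array([0.06432465, 0.04865058, 0.03754052]), 'grip_width': 0.0881209235005598}
scene [[400.60999580169073, 0.0, 283.5592509371262], [0.0, 400.60999580169073, 214.36883087557382], [0.0, 0.0, 1.0]] 0.012581843914799877 array([[ 0.680173  , -0.73270115, -0.02266545, -0.42092086],
       [ 0.328469  ,  0.2769876 ,  0.90298726, -0.24611215],
       [-0.65534175, -0.62163245,  0.4290691 , -0.93892875],
       [ 0.        ,  0.        ,  0.        ,  1.        ]])
side [[527.9113199727922, 0.0, 274.9448520715001], [0.0, 527.9113199727922, 210.4974880342439], [0.0, 0.0, 1.0]] 0.06724775111061464 array([[ 0.98356123, -0.18008285, -0.01332164, -0.53807087],
       [ 0.09192   ,  0.43580857,  0.89533324, -0.09661981],
       [-0.15542847, -0.88183959,  0.44519763, -1.48502784],
       [ 0.        ,  0.        ,  0.        ,  1.        ]])
wrist [[312.3409183457909, 0.0, 283.98182472822003], [0.0, 312.3409183457909, 209.97451348296053], [0.0, 0.0, 1.0]] -0.06685456739681292 array([[ 9.99999755e-01,  6.46853052e-04, -2.65859321e-04,
         1.33972843e-04],
       [ 5.58126898e-04, -9.67213780e-01, -2.53962975e-01,
        -6.93248566e-02],
       [-4.21419524e-04,  2.53962765e-01, -9.67213904e-01,
        -1.37677920e-01],
       [ 0.00000000e+00,  0.00000000e+00,  0.00000000e+00,
         1.00000000e+00]])
```

View pics/scene0.png

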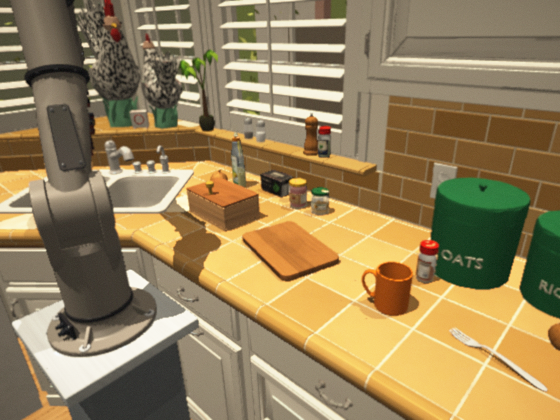

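View pics/side0.png

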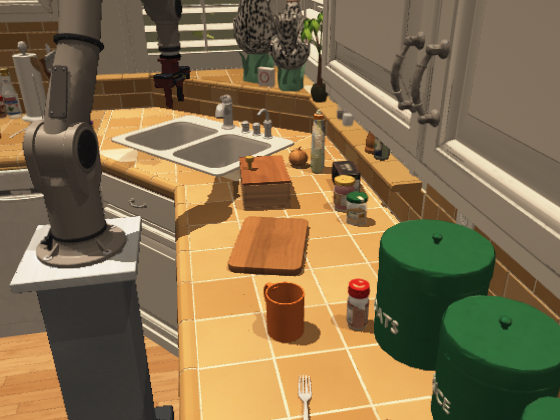

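View pics/wrist0.png

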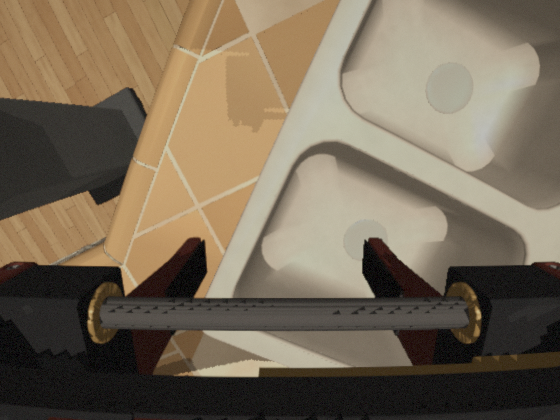

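The scene picture shows the box at about (222,203), the board at about (290,248), the mug at (392,287) and the jar at (428,260). The side picture shows the same box at (265,182) and the board at (270,245). I'll enlarge both.

```bash
cat > h.py <<'E'
import numpy as np, cv2
from scipy.spatial.transform import Rotation as R
from scipy.optimize import least_squares
CAM={}
def load(c,s=None):
    d=dict(K=np.array(c["mtx"]),k1=c["k1"])
    if "extrinsics" in c: d["E"]=np.array(c["extrinsics"])
    else:
        T=np.eye(4);T[:3,:3]=R.from_quat(s["orientation"]).as_matrix();T[:3,3]=s["eef_pos"]
        d["E"]=np.linalg.inv(T@np.array(c["tool_from_camera"]))
    return d
def proj(d,P):
    P=np.atleast_2d(P); c=P@d["E"][:3,:3].T+d["E"][:3,3]
    x=c[:,0]/-c[:,2]; y=-c[:,1]/-c[:,2]; r2=x*x+y*y; f=1+d["k1"]*r2
    return np.c_[d["K"][0,0]*x*f+d["K"][0,2], d["K"][1,1]*y*f+d["K"][1,2]]
def ray(d,uv):
    xd=(uv[0]-d["K"][0,2])/d["K"][0,0]; yd=(uv[1]-d["K"][1,2])/d["K"][1,1]
    x,y=xd,yd
    for _ in range(20):
        f=1+d["k1"]*(x*x+y*y); x,y=xd/f,yd/f
    Rm=d["E"][:3,:3]; o=-Rm.T@d["E"][:3,3]; v=Rm.T@np.array([x,-y,-1.0]); return o,v/np.linalg.norm(v)
def onz(d,uv,z):
    o,v=ray(d,uv); return o+v*(z-o[2])/v[2]
def tri(ds,uvs):
    A=np.zeros((3,3));b=np.zeros(3)
    for d,uv in zip(ds,uvs):
        o,v=ray(d,uv);M=np.eye(3)-np.outer(v,v);A+=M;b+=M@o
    return np.linalg.solve(A,b)
def crop(im,x0,y0,w,h,k,fn):
    c=cv2.resize(im[y0:y0+h,x0:x0+w],None,fx=k,fy=k,interpolation=cv2.INTER_CUBIC); cv2.imwrite(fn,c)
def snap(name,tag):
    from station import env
    s=env.observe(); c=env.capture(name); cv2.imwrite(f"pics/{tag}.png",c["image"])
    import pickle; pickle.dump((c,s),open(f"pics/{tag}.pkl","wb")); return load(c,s),c["image"],s
def get(tag):
    import pickle; c,s=pickle.load(open(f"pics/{tag}.pkl","rb")); return load(c,s),c["image"],s
E
python3 - <<'E'
from h import *
d,im,s=snap("scene","sc1"); crop(im,170,160,180,130,4.4,"pics/sc1c.png")
d,im,s=snap("side","si1"); crop(im,215,140,110,140,4.2,"pics/si1c.png")
E
```

```text
(no output)
```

View pics/sc1c.png

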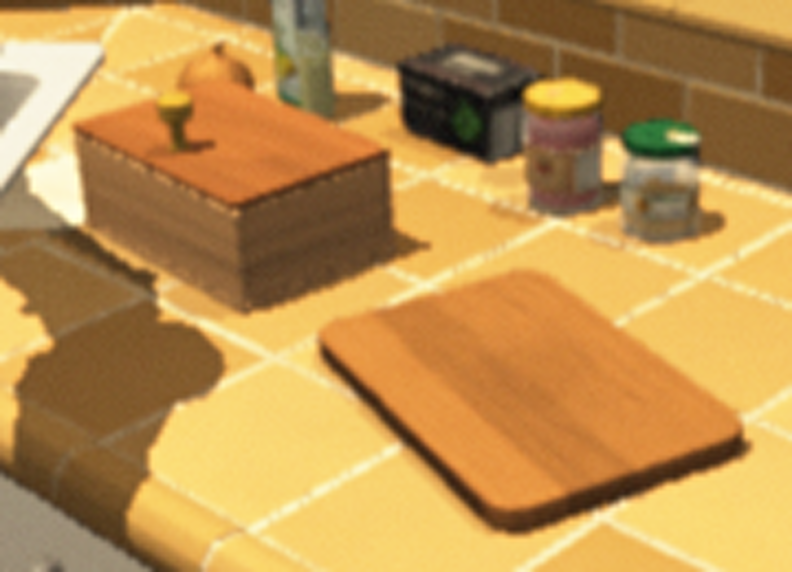

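View pics/si1c.png

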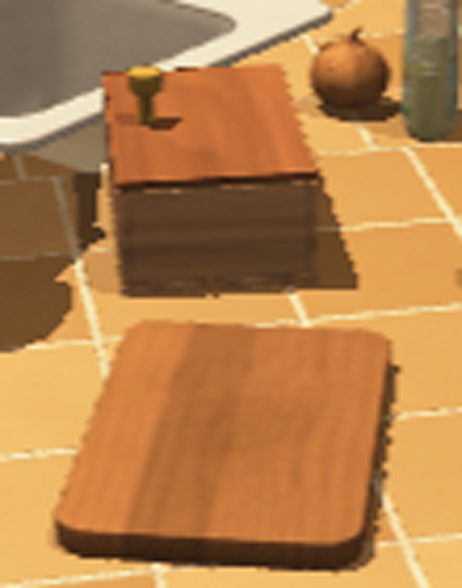

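```bash
cat > fit.py <<'E'
from h import *
dc,_,_=get("sc1"); ds,_,_=get("si1")
sc=lambda u,v:np.array([u/4.4+170,v/4.4+160]); si=lambda u,v:np.array([u/4.2+215,v/4.2+140])
L=.093
m=[(dc,sc(75,125),(-.075,.115,L)),(dc,sc(240,207),(-.075,-.115,L)),(dc,sc(388,150),(.075,-.115,L)),(dc,sc(247,310),(-.075,-.115,0)),(dc,sc(390,258),(.075,-.115,0)),
(ds,si(103,72),(-.075,.115,L)),(ds,si(290,65),(.075,.115,L)),(ds,si(118,187),(-.075,-.115,L)),(ds,si(318,175),(.075,-.115,L)),(ds,si(125,293),(-.075,-.115,0)),(ds,si(315,292),(.075,-.115,0)),
(dc,sc(176,106),(-.045,0,L+.035)),(ds,si(146,80),(-.045,0,L+.035))]
def W(p,P): c,s=np.cos(p[2]),np.sin(p[2]); P=np.atleast_2d(P).astype(float); return np.c_[p[0]+c*P[:,0]-s*P[:,1],p[1]+s*P[:,0]+c*P[:,1],P[:,2]]
res=lambda p:np.concatenate([proj(d,W(p,P))[0]-uv for d,uv,P in m])
r=least_squares(res,[.6,.3,0],loss='soft_l1');print("box",r.x,np.abs(r.fun).reshape(-1,2).round(1).tolist())
print("knob tri",tri([dc,ds],[sc(176,106),si(146,80)]), W(r.x,(-.045,0,L+.035)))
# board
e=[(dc,sc,'+y',(335,325),(500,272)),(dc,sc,'+x',(555,275),(730,405)),(dc,sc,'-y',(540,510),(735,435)),(dc,sc,'-x',(325,350),(485,512)),
(ds,si,'-x',(65,510),(125,335)),(ds,si,'+y',(150,322),(370,330)),(ds,si,'+x',(388,350),(362,530)),(ds,si,'-y',(80,533),(340,545))]
def rb(p):
    o=[]
    for d,f,k,a,b in e:
        for q in (a,b):
            P=onz(d,f(*q),.021)[:2]-p[:2]; c,s=np.cos(p[2]),np.sin(p[2]); x=c*P[0]+s*P[1]; y=-s*P[0]+c*P[1]
            o.append({'+x':x-.095,'-x':x+.095,'+y':y-.14,'-y':y+.14}[k])
    return o
r=least_squares(rb,[.6,0,0]);print("board",r.x,np.round(np.array(r.fun)*1000,1))
E
python3 fit.py
```

```text
box [ 0.55368775  0.22889705 -0.08761813] [[0.3, 0.7], [1.2, 0.6], [1.6, 0.4], [0.4, 1.7], [2.4, 0.5], [0.3, 0.1], [1.1, 0.2], [0.6, 0.9], [0.2, 0.4], [1.1, 1.0], [0.9, 1.3], [0.5, 0.5], [0.1, 0.2]]
knob tri [0.50881756 0.23517039 0.12853798] [[0.50886037 0.23283482 0.128     ]]
board [ 0.51271107 -0.12040893 -0.29361655] [-5.5  3.7  3.5 -0.8 -2.5  2.9 -2.9 -7.3  5.6  4.2 -0.8  0.4 -0.  -2.3
  0.3  1.4]
```

Box fit: (0.554, 0.229), yaw −5.0°, with the knob triangulated at (0.509, 0.234, 0.128). Board: (0.513, −0.120), yaw −16.8°. Next I'll go above the knob.

Request:
carry_out(
  moves=[
    {"hand":100,"travel":[-0.0226,0.0331,0],"roll":0},
    {"hand":100,"travel":[-0.0226,0.0331,0],"roll":0},
    {"hand":100,"travel":[-0.0226,0.0331,0],"roll":0},
    {"hand":100,"travel":[-0.0226,0.0331,0],"roll":0},
    {"hand":100,"travel":[-0.0226,0.0331,0],"roll":0},
    {"hand":100,"travel":[-0.0226,0.0331,0],"roll":0},
    {"hand":100,"travel":[-0.0226,0.0331,0],"roll":0},
    {"hand":100,"travel":[-0.0226,0.0331,0],"roll":0},
    {"hand":100,"travel":[-0.0226,0.0331,0],"roll":0},
    {"hand":100,"travel":[-0.0226,0.0331,0],"roll":-6.6},
    {"hand":100,"travel":[-0.0226,0.0331,0],"roll":-6.6},
    {"hand":100,"travel":[0,0,0],"roll":-6.7},
  ],
  newtons=20,
)

```text
t: 1.25
eef_pos: [0.5172, 0.2287, 0.248]
orientation: [0.741, 0.671, -0.0, 0.002]
wrist_force: [0.6, -0.8, 0.3]
grip_width: 0.0877
```

```bash
cat >> h.py <<'E'
def st():
    from station import env
    s=env.observe(); Rm=R.from_quat(s["orientation"]).as_matrix()
    print("t %.2f pos %s x-ang %.2f tilt %.2f F %s w %.4f"%(s["t"],s["eef_pos"].round(4),np.degrees(np.arctan2(Rm[1,0],Rm[0,0])),np.degrees(np.arccos(-Rm[2,2])),s["wrist_force"].round(1),s["grip_width"])); return s,Rm
def need(target,Rm,s): # world delta in tool axes
    print("tool delta",(Rm.T@(np.array(target)-s["eef_pos"])).round(4))
E
python3 - <<'E'
from h import *
s,Rm=st(); need([.509,.233,.134],Rm,s); snap("wrist","w1")
E
```

```text
t 1.25 pos [0.5172 0.2287 0.248 ] x-ang 84.36 tilt 0.26 F [ 0.6 -0.8  0.3] w 0.0877
tool delta [ 0.0038 -0.009   0.114 ]
```

View pics/w1.png

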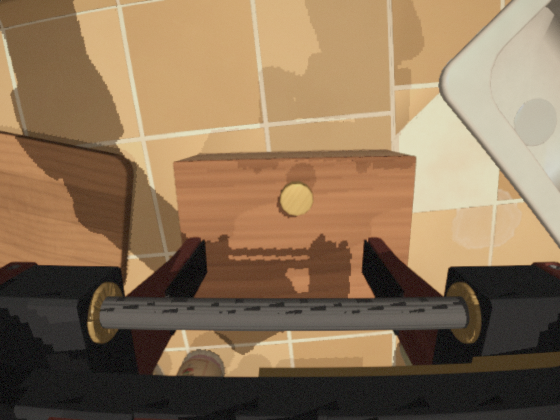

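The wrist picture shows the knob top centred at (297,199), with the lid aligned to the image.

```bash
python3 - <<'E'
from h import *
d,im,s=get("w1")
k=onz(d,(297,199),.136);print(k)
# lid edge corners at z=.093
for p in ((177,160),(413,158)): print(onz(d,p,.093))
s,Rm=st(); need([k[0],k[1],.134],Rm,s)
E
```

```text
[0.50571525 0.24046755 0.136     ]
[0.46711451 0.13251287 0.093     ]
[0.48692922 0.35324536 0.093     ]
t 1.30 pos [0.5152 0.2324 0.2478] x-ang 84.94 tilt 0.12 F [-0.9  0.6 -0.4] w 0.0879
tool delta [ 0.0073 -0.0103  0.1138]
```

```bash
python3 - <<'E'
from h import *
d,im,s=snap("wrist","w2"); crop(im,160,130,270,160,2.9,"pics/w2c.png"); st()
E
```

```text
t 1.35 pos [0.5136 0.2353 0.2477] x-ang 84.52 tilt 0.01 F [ 0.3  0.3 -0.4] w 0.0876
```

View pics/w2c.png

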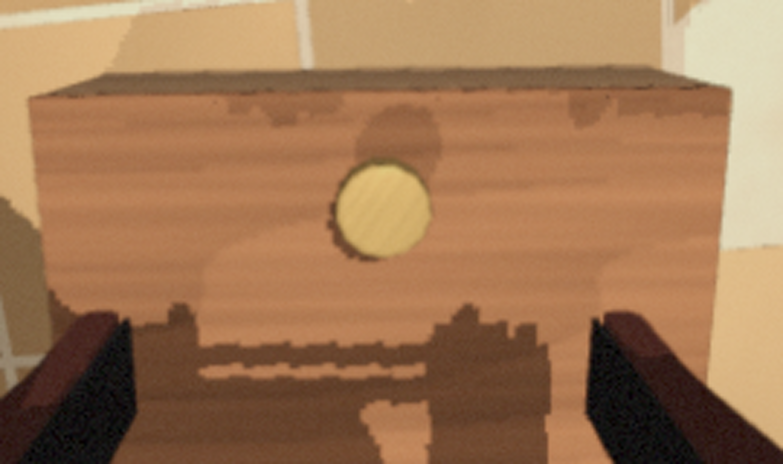

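```bash
python3 - <<'E'
from h import *
d,im,s=get("w2"); f=lambda u,v:(160+u/2.9,130+v/2.9)
k=onz(d,f(383,210),.136);print(k, s["eef_pos"])
a,b=[onz(d,f(*p),.093) for p in ((30,98),(731,88))]; print(a,b,np.linalg.norm(a-b),np.degrees(np.arctan2(*(b-a)[1::-1])))
s,Rm=st(); need([k[0],k[1],.134],Rm,s)
E
```

```text
[0.50585593 0.24001455 0.136     ] [0.51519157 0.23244469 0.24783194]
[0.46869239 0.12915908 0.093     ] [0.48553685 0.35609917 0.093     ] 0.2275643679615073 85.7550477810599
t 1.35 pos [0.5136 0.2353 0.2477] x-ang 84.52 tilt 0.01 F [ 0.3  0.3 -0.4] w 0.0876
tool delta [ 0.004  -0.0082  0.1137]
```

Request:
carry_out(
  moves=[
    {"hand":100,"travel":[0.001,-0.007,0.03],"roll":0},
    {"hand":100,"travel":[0,0,0.02],"roll":0},
    {"hand":100,"travel":[0,0,0],"roll":0},
    {"hand":100,"travel":[0,0,0],"roll":0},
    {"hand":100,"travel":[0,0,0],"roll":0},
  ],
)

```text
t: 1.77
eef_pos: [0.5059, 0.2402, 0.1987]
orientation: [0.739, 0.674, 0.001, -0.0]
wrist_force: [0.5, 0.6, -0.2]
grip_width: 0.0878
```

```bash
python3 - <<'E'
from h import *
st();d,im,s=snap("wrist","w3"); crop(im,160,130,270,160,2.9,"pics/w3c.png"); st()
E
```

```text
t 1.77 pos [0.5059 0.2402 0.1987] x-ang 84.68 tilt 0.08 F [ 0.5  0.6 -0.2] w 0.0878
t 1.82 pos [0.5063 0.2402 0.199 ] x-ang 84.68 tilt 0.12 F [ 0.7 -1.  -0.1] w 0.0878
```

View pics/w3c.png

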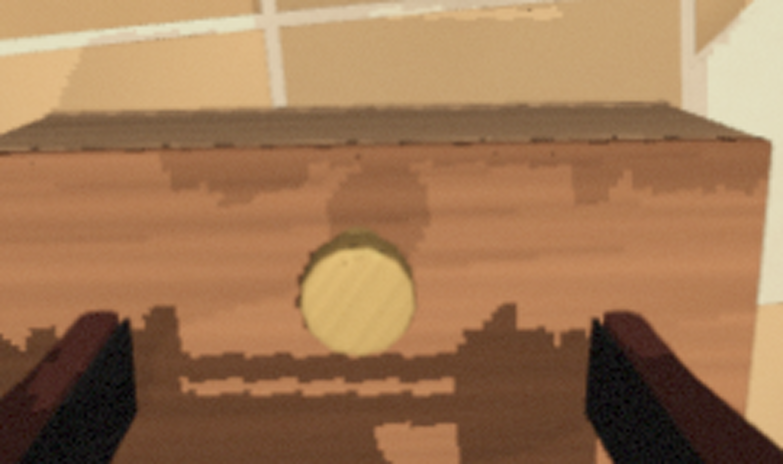

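```bash
python3 - <<'E'
from h import *
d,im,s=get("w3"); f=lambda u,v:(160+u/2.9,130+v/2.9)
k=onz(d,f(357,301),.136);print(k, s["eef_pos"])
b=onz(d,f(769,143),.093); print(b)
s,Rm=st(); need([k[0],k[1],.134],Rm,s)
E
```

```text
[0.50601668 0.23992998 0.136     ] [0.5059337  0.2402428  0.19871595]
[0.4861319  0.35551441 0.093     ]
t 1.82 pos [0.5063 0.2402 0.199 ] x-ang 84.68 tilt 0.12 F [ 0.7 -1.  -0.1] w 0.0878
tool delta [-0.0003 -0.0004  0.065 ]
```

The knob sits centred between the jaws at crop (357,301), so I'll descend and grip it.

Request:
carry_out(
  moves=[
    {"hand":60,"travel":[0,0,0.035],"roll":0},
    {"hand":60,"travel":[0,0,0.03],"roll":0},
    {"hand":60,"travel":[0,0,0],"roll":0},
    {"hand":60,"travel":[0,0,0],"roll":0},
    {"hand":10,"travel":[0,0,0],"roll":0},
    {"hand":10,"travel":[0,0,0],"roll":0},
    {"hand":10,"travel":[0,0,0],"roll":0},
    {"hand":10,"travel":[0,0,0],"roll":0},
    {"hand":10,"travel":[0,0,0],"roll":0},
    {"hand":10,"travel":[0,0,0],"roll":0},
  ],
  newtons=12,
)

```text
t: 2.65
eef_pos: [0.5061, 0.2396, 0.1333]
orientation: [0.739, 0.674, 0.001, -0.0]
wrist_force: [-0.8, 0.1, 2.9]
grip_width: 0.0277
```

```bash
python3 - <<'E'
import numpy as np
r=.1275;a=np.arctan2(.043,.12)
for N in (14,):
    th=np.radians(np.linspace(0,105,N+1)); p=np.c_[-r*np.cos(a+th),r*np.sin(a+th)]
    d=np.diff(p,axis=0)
    for i in range(N): print(i,round(np.degrees(th[i+1]),1),"ty %.4f tz %.4f"%(d[i,0],-d[i,1]))
E
```

```text
0 7.5 ty 0.0066 tz -0.0153
1 15.0 ty 0.0086 tz -0.0143
2 22.5 ty 0.0104 tz -0.0131
3 30.0 ty 0.0120 tz -0.0116
4 37.5 ty 0.0134 tz -0.0099
5 45.0 ty 0.0146 tz -0.0081
6 52.5 ty 0.0155 tz -0.0061
7 60.0 ty 0.0162 tz -0.0040
8 67.5 ty 0.0166 tz -0.0019
9 75.0 ty 0.0167 tz 0.0003
10 82.5 ty 0.0165 tz 0.0025
11 90.0 ty 0.0160 tz 0.0046
12 97.5 ty 0.0153 tz 0.0066
13 105.0 ty 0.0143 tz 0.0086
```

Request:
carry_out(
  moves=[
    {"hand":10,"travel":[0,0.0066,-0.0153],"roll":0},
    {"hand":10,"travel":[0,0.0086,-0.0143],"roll":0},
    {"hand":10,"travel":[0,0.0104,-0.0131],"roll":0},
    {"hand":10,"travel":[0,0.012,-0.0116],"roll":0},
    {"hand":10,"travel":[0,0,0],"roll":0},
  ],
)

```text
t: 3.07
eef_pos: [0.5453, 0.2366, 0.1895]
orientation: [0.739, 0.673, 0.002, 0.0]
wrist_force: [-3.3, 2.3, 3.7]
grip_width: 0.0273
```

```bash
python3 - <<'E'
from h import *
st();d,im,s=snap("side","si2"); crop(im,205,90,160,130,4.5,"pics/si2c.png"); st()
E
```

```text
t 3.07 pos [0.5453 0.2366 0.1895] x-ang 84.65 tilt 0.24 F [-3.3  2.3  3.7] w 0.0273
t 3.12 pos [0.5438 0.2367 0.1883] x-ang 84.67 tilt 0.14 F [-3.9  4.8  2.5] w 0.0271
```

View pics/si2c.png

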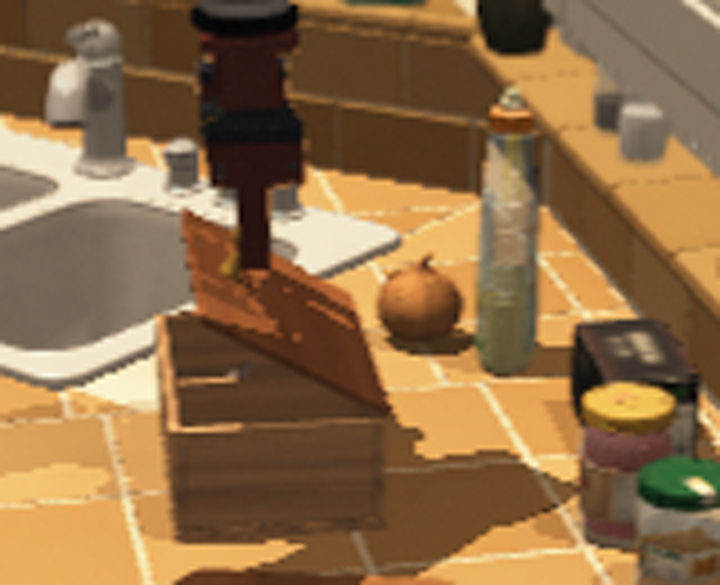

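The lid is up about 30° (crop edge from (185,212) to (385,410)) and the knob is still in the jaws, so I'll carry on round.

Request:
carry_out(
  moves=[
    {"hand":10,"travel":[0,0.0134,-0.0099],"roll":0},
    {"hand":10,"travel":[0,0.0146,-0.0081],"roll":0},
    {"hand":10,"travel":[0,0.0155,-0.0061],"roll":0},
    {"hand":10,"travel":[0,0.0162,-0.004],"roll":0},
    {"hand":10,"travel":[0,0.0166,-0.0019],"roll":0},
    {"hand":10,"travel":[0,0.0167,0.0003],"roll":0},
    {"hand":10,"travel":[0,0,0],"roll":0},
  ],
)

```text
t: 3.7
eef_pos: [0.6382, 0.2296, 0.2171]
orientation: [0.739, 0.674, 0.003, -0.0]
wrist_force: [0.5, 5.4, 6.0]
grip_width: 0.0274
```

```bash
python3 - <<'E'
from h import *
st();d,im,s=snap("side","si3"); crop(im,205,70,160,130,4.5,"pics/si3c.png"); st()
E
```

```text
t 3.70 pos [0.6382 0.2296 0.2171] x-ang 84.73 tilt 0.32 F [0.5 5.4 6. ] w 0.0274
t 3.75 pos [0.6373 0.2297 0.2172] x-ang 84.74 tilt 0.28 F [-0.2  6.1  5.8] w 0.0273
```

View pics/si3c.png

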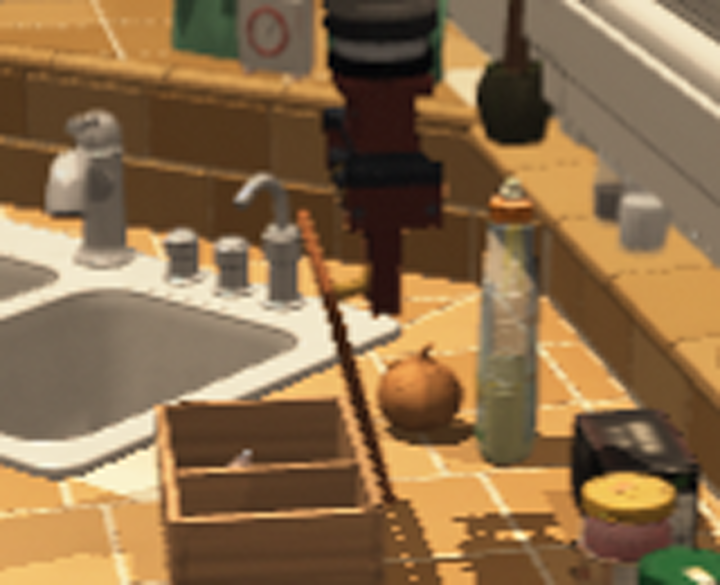

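Request:
carry_out(
  moves=[
    {"hand":10,"travel":[0.0005,0.0165,0.0025],"roll":0},
    {"hand":10,"travel":[0.0005,0.016,0.0046],"roll":0},
    {"hand":10,"travel":[0,0.0153,0.0066],"roll":0},
    {"hand":10,"travel":[0,0.0143,0.0086],"roll":0},
    {"hand":10,"travel":[0,0,0],"roll":0},
    {"hand":10,"travel":[0,0,0],"roll":0},
  ],
)

```text
t: 4.25
eef_pos: [0.6991, 0.2251, 0.1943]
orientation: [0.739, 0.674, 0.002, -0.0]
wrist_force: [2.1, 5.5, 3.9]
grip_width: 0.0274
```

```bash
python3 - <<'E'
from h import *
st();d,im,s=snap("side","si4"); crop(im,205,70,160,130,4.5,"pics/si4c.png"); st()
E
```

```text
t 4.25 pos [0.6991 0.2251 0.1943] x-ang 84.77 tilt 0.28 F [2.1 5.5 3.9] w 0.0274
t 4.30 pos [0.6987 0.2251 0.1945] x-ang 84.78 tilt 0.28 F [2.8 5.4 2.5] w 0.0272
```

View pics/si4c.png

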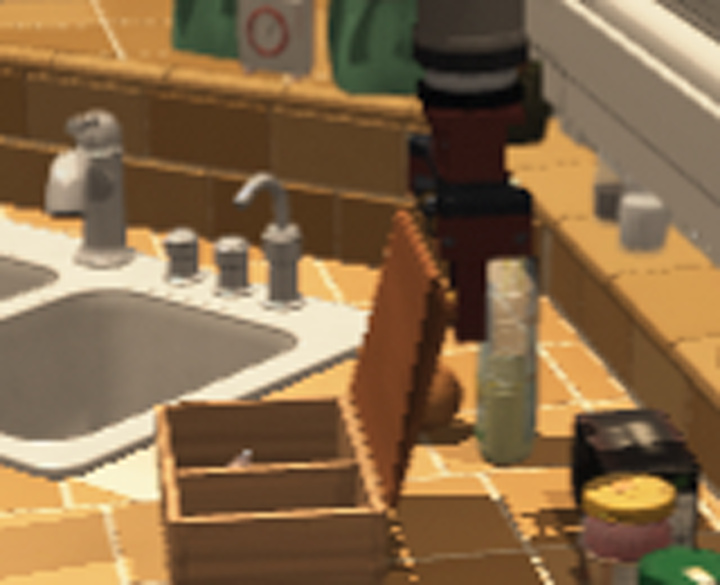

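The lid is past vertical and leaning away. I'll release the knob and rise clear.

Request:
carry_out(
  moves=[
    {"hand":60,"travel":[0,0,0],"roll":0},
    {"hand":60,"travel":[0,0,0],"roll":0},
    {"hand":60,"travel":[0,0,0],"roll":0},
    {"hand":60,"travel":[0,0,0],"roll":0},
    {"hand":60,"travel":[0,0.002,-0.02],"roll":0},
    {"hand":60,"travel":[0,0.002,-0.03],"roll":0},
    {"hand":60,"travel":[0,0,-0.04],"roll":0},
    {"hand":60,"travel":[0,0,-0.03],"roll":0},
    {"hand":60,"travel":[0,0,0],"roll":0},
  ],
)

```text
t: 5.05
eef_pos: [0.7044, 0.2219, 0.3224]
orientation: [0.739, 0.673, 0.005, 0.002]
wrist_force: [0.6, 0.9, 0.5]
grip_width: 0.0525
```

```bash
python3 - <<'E'
from h import *
st();d,im,s=snap("side","si5"); crop(im,205,70,160,130,4.5,"pics/si5c.png"); d,im,s=snap("scene","sc5");crop(im,170,110,150,130,4.5,"pics/sc5c.png");st()
E
```

```text
t 5.05 pos [0.7044 0.2219 0.3224] x-ang 84.63 tilt 0.65 F [0.6 0.9 0.5] w 0.0525
t 5.15 pos [0.7022 0.2215 0.3158] x-ang 84.65 tilt 0.15 F [ 0.3 -0.5 -0.1] w 0.0526
```

View pics/si5c.png

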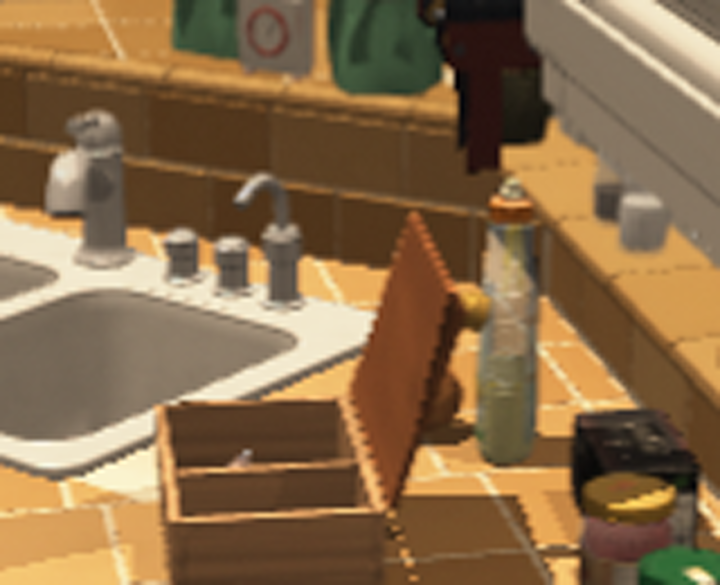

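View pics/sc5c.png

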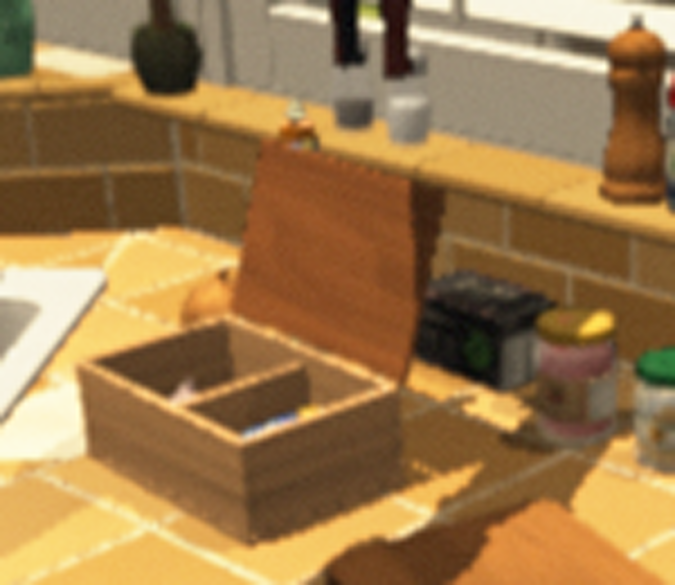

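The lid rests open by itself, leaning back past vertical, and the tin is visible in the near compartment. Moving over the tin to look.

Request:
carry_out(
  moves=[
    {"hand":72,"travel":[-0.013,-0.038,0],"roll":0},
    {"hand":72,"travel":[-0.013,-0.038,0],"roll":0},
    {"hand":72,"travel":[-0.013,-0.038,0],"roll":0},
    {"hand":72,"travel":[-0.013,-0.038,0.02],"roll":0},
    {"hand":72,"travel":[0,0,0.03],"roll":0},
    {"hand":72,"travel":[0,0,0],"roll":0},
    {"hand":72,"travel":[0,0,0],"roll":0},
    {"hand":72,"travel":[0,0,0],"roll":0},
    {"hand":72,"travel":[0,0,0],"roll":0},
  ],
)

```text
t: 5.9
eef_pos: [0.5498, 0.1852, 0.2667]
orientation: [0.739, 0.673, 0.001, 0.0]
wrist_force: [0.3, -0.8, 0.6]
grip_width: 0.0631
```

```bash
python3 - <<'E'
from h import *
st();d,im,s=snap("wrist","w4"); st()
cv2.imwrite("pics/w4b.png",cv2.resize(im,None,fx=1.4,fy=1.4,interpolation=cv2.INTER_CUBIC))
E
```

```text
t 5.90 pos [0.5498 0.1852 0.2667] x-ang 84.67 tilt 0.09 F [ 0.3 -0.8  0.6] w 0.0631
t 5.95 pos [0.5498 0.1852 0.2667] x-ang 84.66 tilt 0.11 F [ 0.6 -0.4 -0.8] w 0.0634
```

View pics/w4b.png

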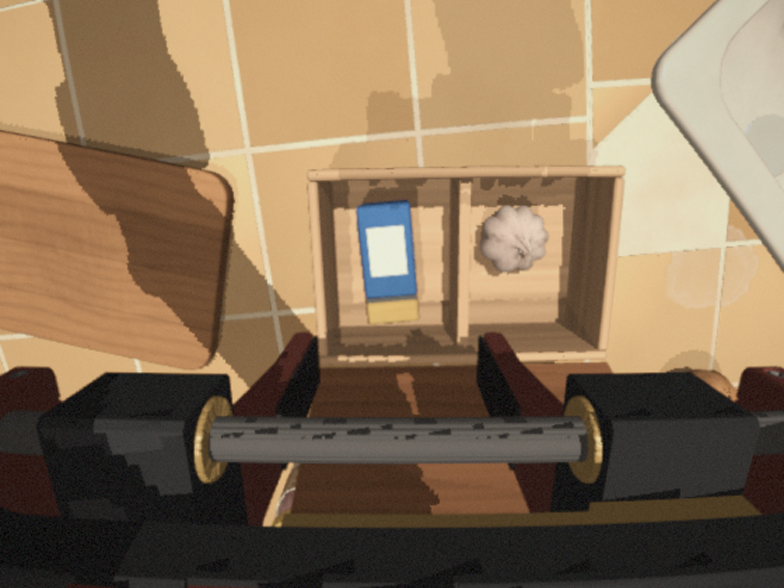

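The wrist picture (×1.4) shows the tin's top face at (357,206), (409,201), (418,319) and (369,323), with the brass end toward the lid and slightly yawed. The box rim and garlic are also visible.

```bash
python3 - <<'E'
from h import *
d,im,s=get("w4")
P=np.array([onz(d,(u/1.4,v/1.4),.052) for u,v in ((357,206),(409,201),(418,319),(369,323))]);print(P.round(4))
print("ctr",P.mean(0),"axis deg",np.degrees(np.arctan2(*((P[2]+P[3]-P[0]-P[1])[1::-1]))),[np.linalg.norm(P[i]-P[(i+1)%4]).round(4) for i in range(4)])
# walls rim z=.085 : inner left, divider, rim outer corners
Q=[onz(d,(u/1.4,v/1.4),.085) for u,v in ((309,171),(623,170),(325,350),(456,340),(607,355))];print(np.round(Q,4))
g=onz(d,(514/1.4,240/1.4),.045);print("garlic",g)
st()
E
```

```text
[[0.4985 0.1581 0.052 ]
 [0.4985 0.1995 0.052 ]
 [0.5968 0.1986 0.052 ]
 [0.5965 0.1569 0.052 ]]
ctr [0.54758089 0.17827835 0.052     ] axis deg -0.6322083108746532 [np.float64(0.0414), np.float64(0.0983), np.float64(0.0417), np.float64(0.098)]
[[0.4692 0.1302 0.085 ]
 [0.4881 0.3542 0.085 ]
 [0.6046 0.1233 0.085 ]
 [0.6059 0.226  0.085 ]
 [0.6306 0.346  0.085 ]]
garlic [0.53826973 0.28352048 0.045     ]
t 5.95 pos [0.5498 0.1852 0.2667] x-ang 84.66 tilt 0.11 F [ 0.6 -0.4 -0.8] w 0.0634
```

Request:
carry_out(
  moves=[
    {"hand":61,"travel":[0,0,0],"roll":-4.7},
    {"hand":61,"travel":[-0.0072,-0.0022,0.03],"roll":0},
    {"hand":61,"travel":[0,0,0.04],"roll":0},
    {"hand":61,"travel":[0,0,0.04],"roll":0},
    {"hand":61,"travel":[0,0,0.02],"roll":0},
    {"hand":61,"travel":[0,0,0],"roll":0},
    {"hand":61,"travel":[0,0,0],"roll":0},
    {"hand":61,"travel":[0,0,0],"roll":0},
  ],
)

```text
t: 6.62
eef_pos: [0.5478, 0.1782, 0.1376]
orientation: [0.711, 0.703, 0.001, 0.001]
wrist_force: [0.0, -0.5, 1.0]
grip_width: 0.0534
```

```bash
python3 - <<'E'
from h import *
st();d,im,s=snap("wrist","w5"); s,Rm=st(); need([.5476,.178,.04],Rm,s)
cv2.imwrite("pics/w5b.png",cv2.resize(im,None,fx=1.4,fy=1.4,interpolation=cv2.INTER_CUBIC))
E
```

```text
t 6.62 pos [0.5478 0.1782 0.1376] x-ang 89.37 tilt 0.17 F [ 0.  -0.5  1. ] w 0.0534
t 6.67 pos [0.5479 0.1783 0.138 ] x-ang 89.37 tilt 0.23 F [ 0.3 -0.7 -0.5] w 0.0536
tool delta [-0.0004 -0.0007  0.098 ]
```

View pics/w5b.png

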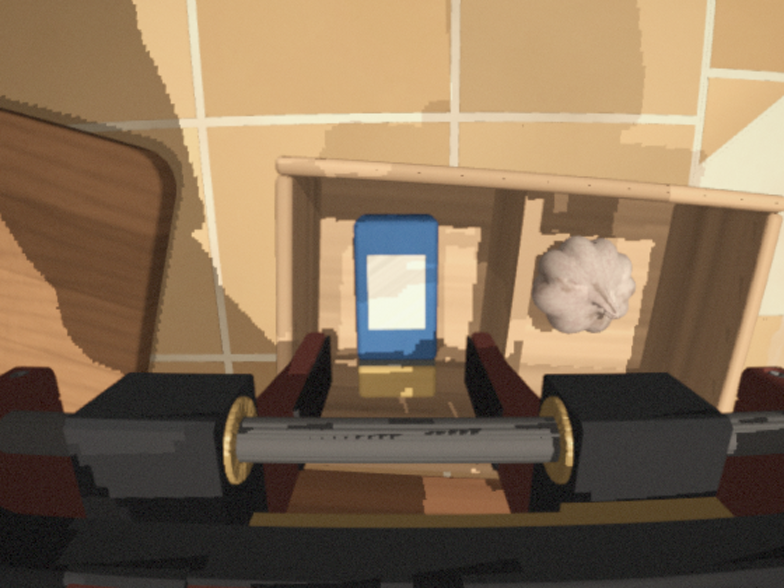

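The tin is centred between the jaws and square to them. I'll descend and grip it.

Request:
carry_out(
  moves=[
    {"hand":61,"travel":[0,0,0.035],"roll":0},
    {"hand":61,"travel":[0,0,0.035],"roll":0},
    {"hand":61,"travel":[0,0,0.02],"roll":0},
    {"hand":61,"travel":[0,0,0.008],"roll":0},
    {"hand":61,"travel":[0,0,0],"roll":0},
    {"hand":61,"travel":[0,0,0],"roll":0},
    {"hand":30,"travel":[0,0,0],"roll":0},
    {"hand":30,"travel":[0,0,0],"roll":0},
    {"hand":30,"travel":[0,0,0],"roll":0},
    {"hand":30,"travel":[0,0,0],"roll":0},
  ],
  newtons=20,
)

```text
t: 7.5
eef_pos: [0.5475, 0.1781, 0.0397]
orientation: [0.711, 0.703, 0.002, 0.001]
wrist_force: [-1.6, -0.5, 7.7]
grip_width: 0.0438
```

Request:
carry_out(
  moves=[
    {"hand":30,"travel":[0,0,-0.02],"roll":0},
    {"hand":30,"travel":[0,0,-0.035],"roll":0},
    {"hand":30,"travel":[0,0,-0.04],"roll":0},
    {"hand":30,"travel":[0,0,-0.035],"roll":0},
    {"hand":30,"travel":[0,0,-0.02],"roll":0},
    {"hand":30,"travel":[0,0,0],"roll":0},
    {"hand":30,"travel":[0,0,0],"roll":0},
  ],
)

```text
t: 8.08
eef_pos: [0.5466, 0.1779, 0.1893]
orientation: [0.711, 0.703, 0.002, 0.0]
wrist_force: [-1.0, -0.4, -1.6]
grip_width: 0.044
```

```bash
python3 - <<'E'
from h import *
st();d,im,s=snap("side","si6"); crop(im,205,70,160,130,4.5,"pics/si6c.png"); st()
E
```

```text
t 8.08 pos [0.5466 0.1779 0.1893] x-ang 89.39 tilt 0.19 F [-1.  -0.4 -1.6] w 0.0440
t 8.13 pos [0.5456 0.1776 0.1877] x-ang 89.39 tilt 0.01 F [ 0.1 -0.  -0.8] w 0.0444
```

View pics/si6c.png

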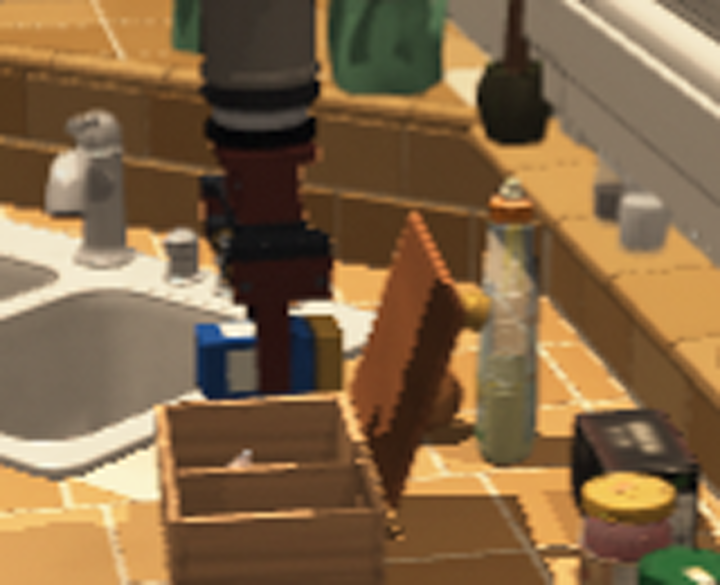

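The tin is held level and clear of the box. Carrying it over to the board.

Request:
carry_out(
  moves=[
    {"hand":30,"travel":[-0.025,-0.001,0],"roll":0},
    {"hand":30,"travel":[-0.035,-0.001,0],"roll":0},
    {"hand":30,"travel":[-0.036,-0.001,0],"roll":0},
    {"hand":30,"travel":[-0.036,-0.001,0],"roll":0},
    {"hand":30,"travel":[-0.036,-0.001,0],"roll":0},
    {"hand":30,"travel":[-0.036,-0.001,0],"roll":0},
    {"hand":30,"travel":[-0.036,-0.001,0],"roll":0},
    {"hand":30,"travel":[-0.03,-0.001,0],"roll":0},
    {"hand":30,"travel":[-0.022,-0.001,0],"roll":5},
    {"hand":30,"travel":[0,0,0],"roll":6},
    {"hand":30,"travel":[0,0,0],"roll":5},
    {"hand":30,"travel":[0,0,0],"roll":0},
  ],
)

```text
t: 9.13
eef_pos: [0.5325, -0.1146, 0.1858]
orientation: [0.803, 0.596, -0.002, -0.001]
wrist_force: [-1.1, 0.3, -1.3]
grip_width: 0.0439
```

```bash
python3 - <<'E'
from h import *
st();d,im,s=snap("wrist","w6"); st()
cv2.imwrite("pics/w6b.png",cv2.resize(im,None,fx=1.4,fy=1.4,interpolation=cv2.INTER_CUBIC))
d,im,s=snap("side","si7"); crop(im,195,110,180,180,3.3,"pics/si7c.png")
E
```

```text
t 9.13 pos [ 0.5325 -0.1146  0.1858] x-ang 73.15 tilt 0.22 F [-1.1  0.3 -1.3] w 0.0439
t 9.18 pos [ 0.5327 -0.1141  0.186 ] x-ang 73.48 tilt 0.20 F [ 0.1  0.9 -1. ] w 0.0441
```

View pics/w6b.png

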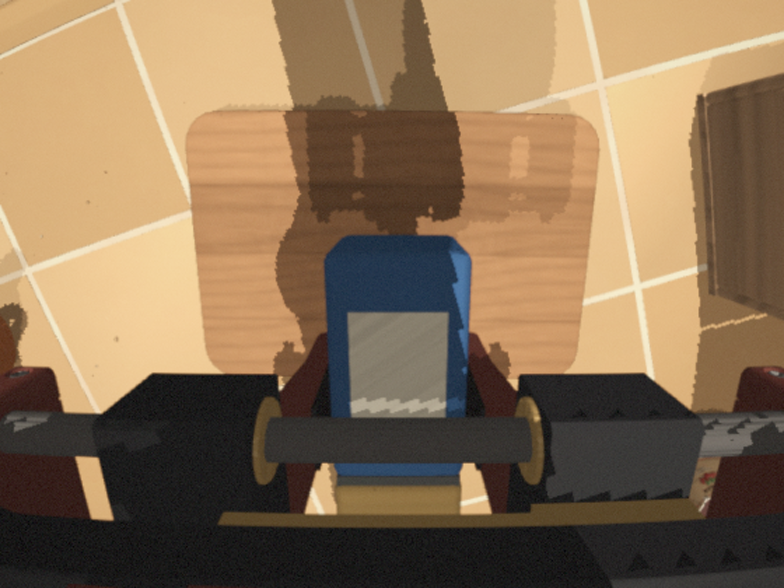

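View pics/si7c.png

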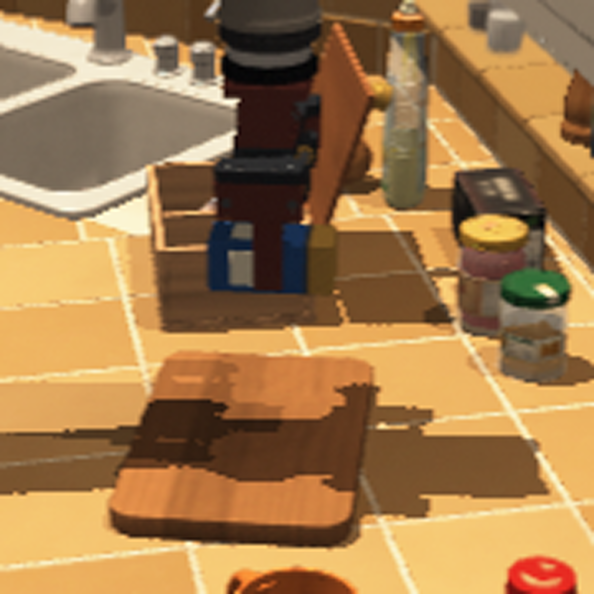

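```bash
python3 - <<'E'
from h import *
d,im,s=get("w6")
T=R.from_quat(s["orientation"]).as_matrix()
for u,v in ((400,112),(189,200),(597,200),(240,373)): 
    p=onz(d,(u/1.4,v/1.4),.021); print(p.round(4),"tool",(T.T@(p-s["eef_pos"])).round(4))
s,Rm=st()
E
```

```text
[ 0.4247 -0.0802  0.021 ] tool [ 0.0019 -0.1125  0.1652]
[ 0.4357 -0.2356  0.021 ] tool [-0.1436 -0.0569  0.1651]
[0.5175 0.0335 0.021 ] tool [ 0.1376 -0.0567  0.1648]
[ 0.5662 -0.2498  0.021 ] tool [-0.1194  0.072   0.1646]
t 9.23 pos [ 0.533  -0.1139  0.1863] x-ang 73.58 tilt 0.16 F [ 0.1 -1.2 -1.2] w 0.0439
```

The board spans −0.144 to +0.138 in tool x and −0.113 to +0.075 in tool y, so there is room for the tin. Lowering it.

Request:
carry_out(
  moves=[
    {"hand":30,"travel":[0,-0.008,0.03],"roll":0},
    {"hand":30,"travel":[0,0,0.04],"roll":0},
    {"hand":30,"travel":[0,0,0.035],"roll":0},
    {"hand":30,"travel":[0,0,0.018],"roll":0},
    {"hand":30,"travel":[0,0,0.005],"roll":0},
    {"hand":30,"travel":[0,0,0],"roll":0},
    {"hand":30,"travel":[0,0,0],"roll":0},
    {"hand":30,"travel":[0,0,0.003],"roll":0},
    {"hand":30,"travel":[0,0,0],"roll":0},
    {"hand":30,"travel":[0,0,0],"roll":0},
  ],
)

```text
t: 10.07
eef_pos: [0.527, -0.112, 0.0578]
orientation: [0.802, 0.598, 0.001, 0.001]
wrist_force: [0.1, 0.6, -1.3]
grip_width: 0.0438
```

Request:
carry_out(
  moves=[
    {"hand":30,"travel":[0,0,0.002],"roll":0},
    {"hand":30,"travel":[0,0,0.002],"roll":0},
    {"hand":30,"travel":[0,0,0],"roll":0},
    {"hand":30,"travel":[0,0,0],"roll":0},
  ],
)

```text
t: 10.4
eef_pos: [0.5263, -0.1119, 0.0528]
orientation: [0.802, 0.598, 0.0, 0.0]
wrist_force: [-0.3, 0.8, -0.4]
grip_width: 0.0437
```

Request:
carry_out(
  moves=[
    {"hand":30,"travel":[0,0,0.001],"roll":0},
    {"hand":30,"travel":[0,0,0],"roll":0},
    {"hand":30,"travel":[0,0,0],"roll":0},
  ],
)

```text
t: 10.65
eef_pos: [0.5264, -0.1119, 0.0526]
orientation: [0.802, 0.598, 0.0, -0.0]
wrist_force: [-3.0, 0.3, 9.3]
grip_width: 0.0437
```

Contact reads 9 N upward, so the tin is on the board. Letting go and rising.

Request:
carry_out(
  moves=[
    {"hand":65,"travel":[0,0,0],"roll":0},
    {"hand":65,"travel":[0,0,0],"roll":0},
    {"hand":65,"travel":[0,0,0],"roll":0},
    {"hand":65,"travel":[0,0,-0.02],"roll":0},
    {"hand":65,"travel":[0,0,-0.035],"roll":0},
    {"hand":65,"travel":[0,0.008,-0.04],"roll":0},
    {"hand":65,"travel":[0,0.012,-0.02],"roll":0},
    {"hand":65,"travel":[0,0.015,0],"roll":0},
    {"hand":65,"travel":[0,0,0],"roll":0},
    {"hand":65,"travel":[0,0,0],"roll":0},
    {"hand":65,"travel":[0,0,0],"roll":0},
  ],
)

```text
t: 11.57
eef_pos: [0.5584, -0.1217, 0.1657]
orientation: [0.802, 0.597, -0.001, -0.001]
wrist_force: [-0.5, -0.3, -0.9]
grip_width: 0.057
```

```bash
python3 - <<'E'
from h import *
st();d,im,s=snap("wrist","w7"); st()
cv2.imwrite("pics/w7b.png",cv2.resize(im,None,fx=1.4,fy=1.4,interpolation=cv2.INTER_CUBIC))
d,im,s=snap("side","si8"); crop(im,195,110,180,180,3.3,"pics/si8c.png")
E
```

```text
t 11.57 pos [ 0.5584 -0.1217  0.1657] x-ang 73.38 tilt 0.15 F [-0.5 -0.3 -0.9] w 0.0570
t 11.62 pos [ 0.5583 -0.1217  0.1656] x-ang 73.39 tilt 0.16 F [ 0.4  0.7 -0.7] w 0.0571
```

View pics/w7b.png

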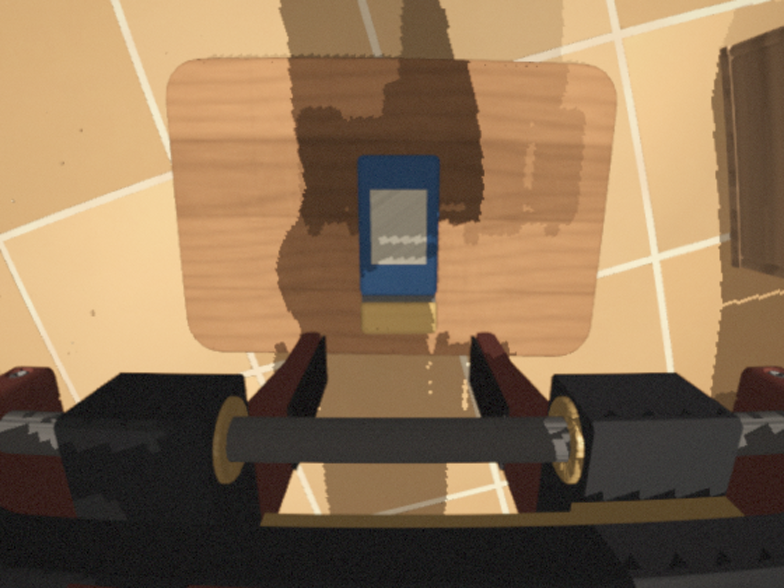

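View pics/si8c.png

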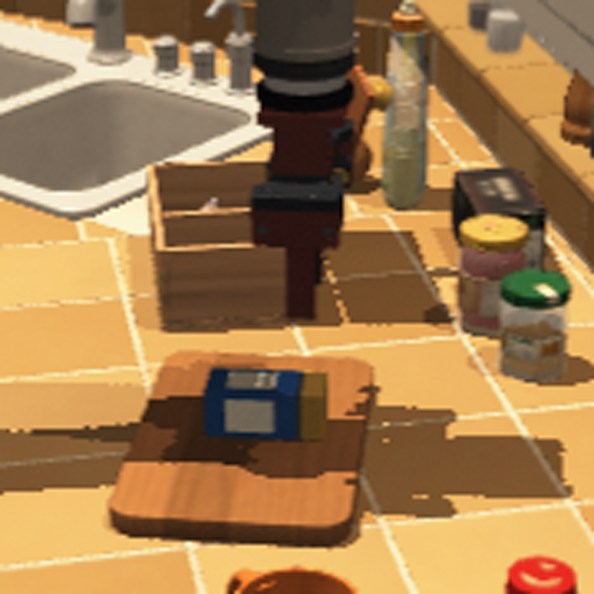

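The tin lies on its side on the board, released, with its top face at (358,156)–(439,156) and the brass end at (362,332)–(436,332). Next is its exact position.

```bash
python3 - <<'E'
from h import *
d,im,s=get("w7"); T=R.from_quat(s["orientation"]).as_matrix()
P=np.array([onz(d,(u/1.4,v/1.4),.065) for u,v in ((358,156),(439,156),(437,332),(362,332))])
print(((P-s["eef_pos"])@T).round(4)); print(P.round(4),P.mean(0))
st()
E
```

```text
[[-0.0205 -0.0815  0.1009]
 [ 0.022  -0.0814  0.1009]
 [ 0.023   0.016   0.1006]
 [-0.0203  0.016   0.1006]]
[[ 0.4742 -0.118   0.065 ]
 [ 0.4864 -0.0773  0.065 ]
 [ 0.5801 -0.1043  0.065 ]
 [ 0.5677 -0.1457  0.065 ]] [ 0.52709007 -0.11133157  0.065     ]
t 11.67 pos [ 0.5584 -0.1217  0.1657] x-ang 73.39 tilt 0.15 F [ 0.5 -0.1  0.2] w 0.0570
```

```bash
python3 - <<'E'
import numpy as np
r=np.hypot(.086,.022);a=np.arctan2(.022,.086)
th=np.radians(np.linspace(0,90,13)); p=np.c_[r*np.cos(a+th),r*np.sin(a+th)]; d=np.diff(p,axis=0)
for i in range(12): print(i,round(np.degrees(th[i+1]),1),"ty %.4f tz %.4f"%(d[i,0],-d[i,1]), p[i+1])
E
```

```text
0 7.5 ty -0.0036 tz -0.0110 [0.08239268 0.03303704]
1 15.0 ty -0.0050 tz -0.0105 [0.0773756  0.04350881]
2 22.5 ty -0.0063 tz -0.0097 [0.0710346  0.05323612]
3 30.0 ty -0.0076 tz -0.0088 [0.06347818 0.06205256]
4 37.5 ty -0.0086 tz -0.0078 [0.05483564 0.06980726]
5 45.0 ty -0.0096 tz -0.0066 [0.04525483 0.07636753]
6 52.5 ty -0.0104 tz -0.0053 [0.03489971 0.08162114]
7 60.0 ty -0.0110 tz -0.0039 [0.02394744 0.08547818]
8 67.5 ty -0.0114 tz -0.0024 [0.01258543 0.08787268]
9 75.0 ty -0.0116 tz -0.0009 [0.00100807 0.08876364]
10 82.5 ty -0.0116 tz 0.0006 [-0.01058653  0.08813583]
11 90.0 ty -0.0114 tz 0.0021 [-0.022  0.086]
```

Request:
carry_out(
  moves=[
    {"hand":65,"travel":[0.001,0.003,0.035],"roll":0},
    {"hand":65,"travel":[0,0,0.04],"roll":0},
    {"hand":65,"travel":[0,0,0.03],"roll":0},
    {"hand":65,"travel":[0,0,0.01],"roll":0},
    {"hand":65,"travel":[0,0,0],"roll":0},
    {"hand":65,"travel":[0,0,0],"roll":0},
    {"hand":65,"travel":[0,0,0],"roll":0},
  ],
)

```text
t: 12.25
eef_pos: [0.564, -0.1222, 0.0534]
orientation: [0.802, 0.597, 0.001, 0.001]
wrist_force: [1.2, 0.0, 0.2]
grip_width: 0.057
```

Request:
carry_out(
  moves=[
    {"hand":65,"travel":[0,0,0.002],"roll":0},
    {"hand":65,"travel":[0,0,0],"roll":0},
    {"hand":65,"travel":[0,0,0],"roll":0},
    {"hand":40,"travel":[0,0,0],"roll":0},
    {"hand":40,"travel":[0,0,0],"roll":0},
    {"hand":40,"travel":[0,0,0],"roll":0},
    {"hand":40,"travel":[0,0,0],"roll":0},
    {"hand":40,"travel":[0,0,0],"roll":0},
  ],
  newtons=4,
)

```text
t: 12.92
eef_pos: [0.5631, -0.1219, 0.0501]
orientation: [0.802, 0.598, 0.0, 0.0]
wrist_force: [-0.5, -0.6, 3.7]
grip_width: 0.0441
```

Request:
carry_out(
  moves=[
    {"hand":40,"travel":[0,-0.0036,-0.011],"roll":0},
    {"hand":40,"travel":[0,-0.005,-0.0105],"roll":0},
    {"hand":40,"travel":[0,-0.0063,-0.0097],"roll":0},
    {"hand":40,"travel":[0,0,0],"roll":0},
    {"hand":40,"travel":[0,0,0],"roll":0},
  ],
)

```text
t: 13.33
eef_pos: [0.5487, -0.1175, 0.082]
orientation: [0.802, 0.598, 0.001, 0.0]
wrist_force: [0.8, 0.2, -0.8]
grip_width: 0.0438
```

```bash
python3 - <<'E'
from h import *
st();d,im,s=snap("side","si9"); crop(im,195,150,180,140,4.2,"pics/si9c.png")
E
```

```text
t 13.33 pos [ 0.5487 -0.1175  0.082 ] x-ang 73.39 tilt 0.10 F [ 0.8  0.2 -0.8] w 0.0438
```

View pics/si9c.png

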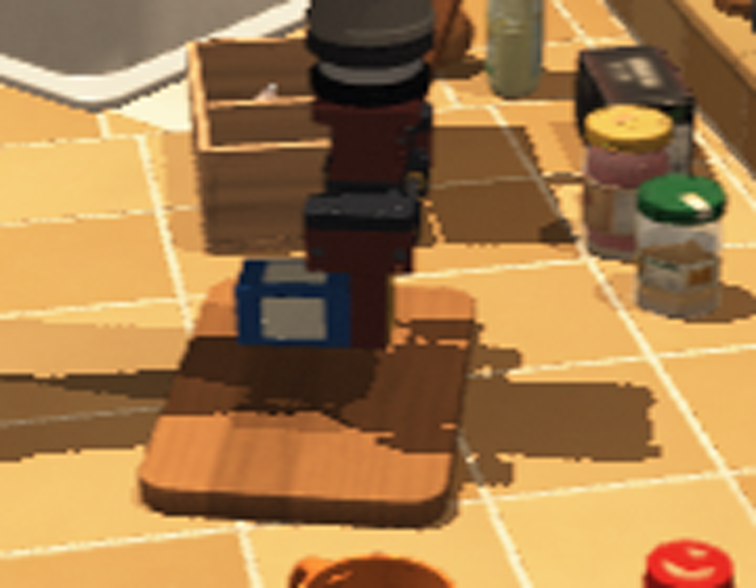

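The tin rose without pivoting at 4 N: it is still level, at crop (240–390, 262–348). I'll try the lightest grip.

Request:
carry_out(
  moves=[
    {"hand":40,"travel":[0,0,0],"roll":0},
    {"hand":40,"travel":[0,0,0],"roll":0},
    {"hand":40,"travel":[0,0,0],"roll":0},
    {"hand":40,"travel":[0,0,0],"roll":0},
  ],
  newtons=3,
)

```text
t: 13.72
eef_pos: [0.5486, -0.1176, 0.0806]
orientation: [0.802, 0.598, -0.0, -0.0]
wrist_force: [0.2, 0.5, -2.3]
grip_width: 0.0437
```

```bash
python3 - <<'E'
from h import *
st();d,im,s=snap("side","si10"); crop(im,195,150,180,140,4.2,"pics/si10c.png")
E
```

```text
t 13.72 pos [ 0.5486 -0.1176  0.0806] x-ang 73.38 tilt 0.03 F [ 0.2  0.5 -2.3] w 0.0437
```

View pics/si10c.png

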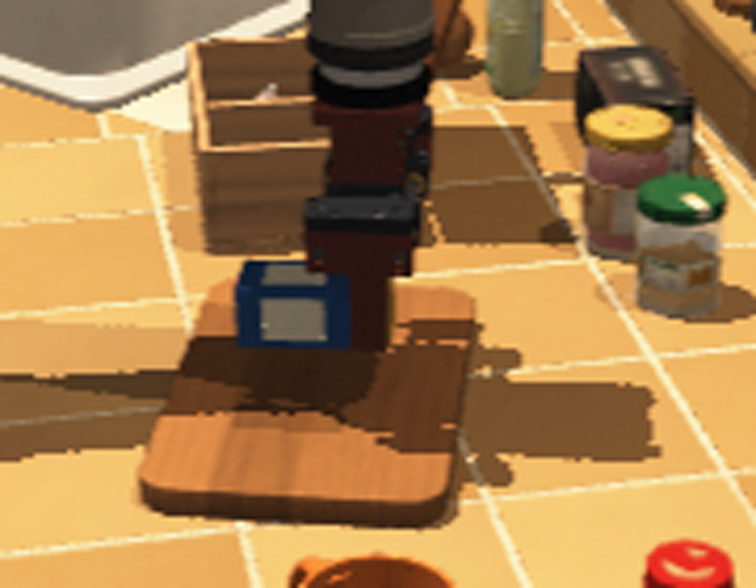

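It is still rigid in the full pad contact. I'll set it back down and regrip at the very end of the tin, with only a small corner of each pad on it, so it can swing.

Request:
carry_out(
  moves=[
    {"hand":40,"travel":[0,0,0.012],"roll":0},
    {"hand":40,"travel":[0,0,0.012],"roll":0},
    {"hand":40,"travel":[0,0,0.005],"roll":0},
    {"hand":40,"travel":[0,0,0.002],"roll":0},
    {"hand":40,"travel":[0,0,0],"roll":0},
    {"hand":40,"travel":[0,0,0],"roll":0},
    {"hand":40,"travel":[0,0,0],"roll":0},
  ],
)

```text
t: 14.35
eef_pos: [0.5487, -0.1177, 0.05]
orientation: [0.802, 0.597, 0.0, 0.0]
wrist_force: [0.2, 0.5, -0.3]
grip_width: 0.0438
```

Request:
carry_out(
  moves=[
    {"hand":65,"travel":[0,0,0],"roll":0},
    {"hand":65,"travel":[0,0,0],"roll":0},
    {"hand":65,"travel":[0,0,0],"roll":0},
    {"hand":65,"travel":[0,0,-0.027],"roll":0},
    {"hand":65,"travel":[0,0.0165,0],"roll":0},
    {"hand":65,"travel":[0,0,0],"roll":0},
    {"hand":65,"travel":[0,0,0],"roll":0},
    {"hand":65,"travel":[0,0,0],"roll":0},
  ],
)

```text
t: 15.02
eef_pos: [0.5636, -0.1221, 0.0765]
orientation: [0.802, 0.598, -0.0, -0.001]
wrist_force: [0.5, 0.6, 0.5]
grip_width: 0.0569
```

```bash
python3 - <<'E'
from h import *
st();d,im,s=snap("side","si11"); crop(im,225,180,110,90,6.5,"pics/si11c.png")
d,im,s=snap("wrist","w8");crop(im,150,130,270,210,2.9,"pics/w8c.png");st()
E
```

```text
t 15.02 pos [ 0.5636 -0.1221  0.0765] x-ang 73.39 tilt 0.08 F [0.5 0.6 0.5] w 0.0569
t 15.12 pos [ 0.5634 -0.122   0.0763] x-ang 73.39 tilt 0.10 F [-0.8  0.2 -0.2] w 0.0574
```

View pics/si11c.png

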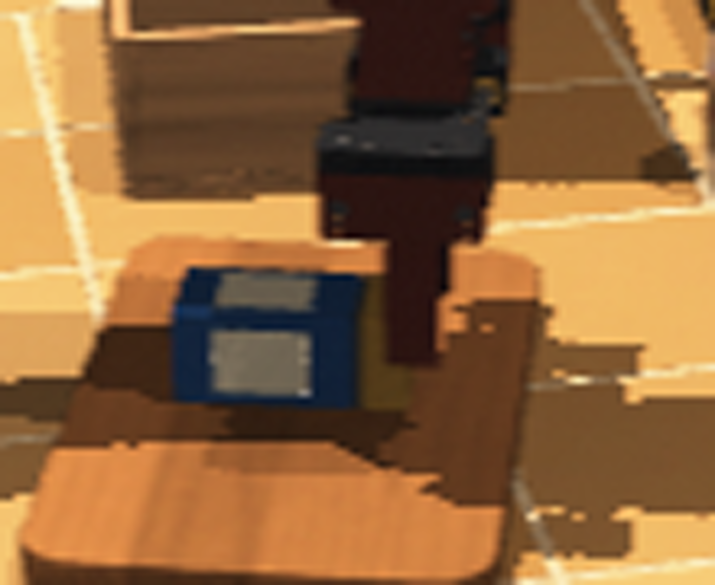

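View pics/w8c.png

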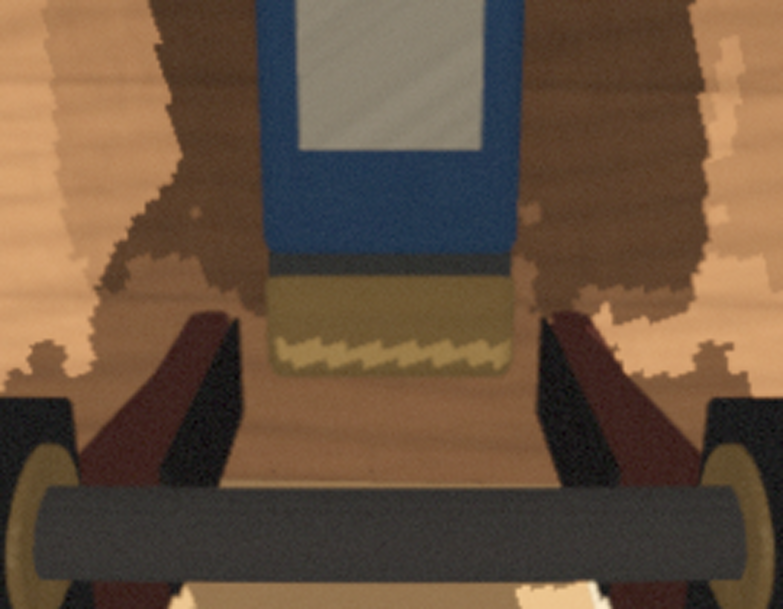

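```bash
python3 - <<'E'
from h import *
d,im,s=get("w8"); T=R.from_quat(s["orientation"]).as_matrix()
for u,v in ((280,374),(505,374),(390,374)):
    print(((onz(d,(150+u/2.9,130+v/2.9),.065)-s["eef_pos"])@T).round(4))
# project pad edges tool(±.0285, ±.01, .025)
for p in ((-.0285,-.01,.025),(-.0285,.01,.025)): 
    q=proj(d,T@np.array(p)+s["eef_pos"])[0]; print(((q-[150,130])*2.9).round(0))
E
```

```text
[-0.0191 -0.0041  0.0113]
[ 0.0209 -0.004   0.0113]
[ 0.0004 -0.0041  0.0113]
[238. 316.]
[243. 412.]
```

The pads now overlap the brass end by 6 × 14 mm. I'll close lightly and lift a little.

Request:
carry_out(
  moves=[
    {"hand":40,"travel":[0,0,0],"roll":0},
    {"hand":40,"travel":[0,0,0],"roll":0},
    {"hand":40,"travel":[0,0,0],"roll":0},
    {"hand":40,"travel":[0,0,0],"roll":0},
    {"hand":40,"travel":[0,0,0],"roll":0},
    {"hand":40,"travel":[0,-0.004,-0.01],"roll":0},
    {"hand":40,"travel":[0,-0.005,-0.01],"roll":0},
    {"hand":40,"travel":[0,-0.006,-0.01],"roll":0},
    {"hand":40,"travel":[0,0,0],"roll":0},
    {"hand":40,"travel":[0,0,0],"roll":0},
  ],
  newtons=4,
)

```text
t: 15.95
eef_pos: [0.5506, -0.118, 0.1084]
orientation: [0.802, 0.598, 0.001, 0.001]
wrist_force: [1.2, -0.0, 0.7]
grip_width: 0.0441
```

```bash
python3 - <<'E'
from h import *
st();d,im,s=snap("side","si12"); crop(im,225,180,110,90,6.5,"pics/si12c.png")
E
```

```text
t 15.95 pos [ 0.5506 -0.118   0.1084] x-ang 73.40 tilt 0.16 F [ 1.2 -0.   0.7] w 0.0441
```

View pics/si12c.png

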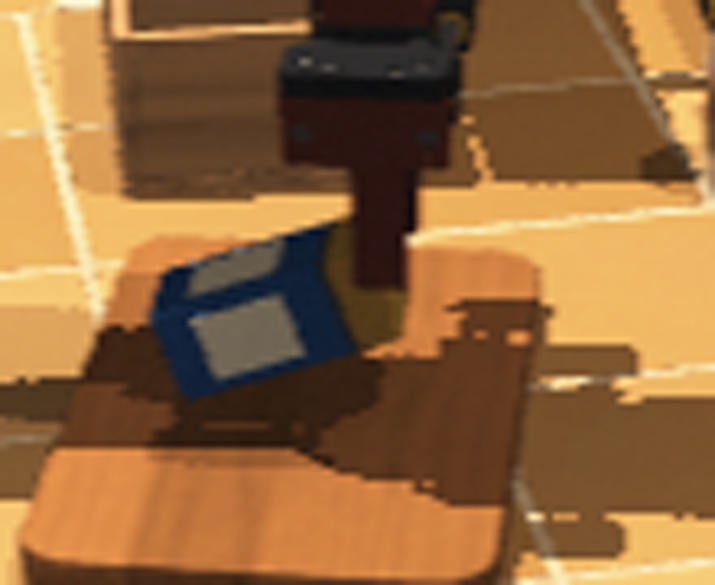

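The tin is now swinging, tilted about 17° with the base still near the board. Continuing the arc.

Request:
carry_out(
  moves=[
    {"hand":40,"travel":[0,-0.0088,-0.0095],"roll":0},
    {"hand":40,"travel":[0,-0.0099,-0.0083],"roll":0},
    {"hand":40,"travel":[0,-0.0109,-0.0071],"roll":0},
    {"hand":40,"travel":[0,-0.0116,-0.0056],"roll":0},
    {"hand":40,"travel":[0,0,0],"roll":0},
    {"hand":40,"travel":[0,0,0],"roll":0},
  ],
)

```text
t: 16.5
eef_pos: [0.5106, -0.1061, 0.1375]
orientation: [0.802, 0.598, 0.0, -0.0]
wrist_force: [0.2, -0.1, -1.0]
grip_width: 0.044
```

```bash
python3 - <<'E'
from h import *
st();d,im,s=snap("side","si13"); crop(im,215,165,120,100,6.2,"pics/si13c.png")
E
```

```text
t 16.50 pos [ 0.5106 -0.1061  0.1375] x-ang 73.40 tilt 0.02 F [ 0.2 -0.1 -1. ] w 0.0440
```

View pics/si13c.png

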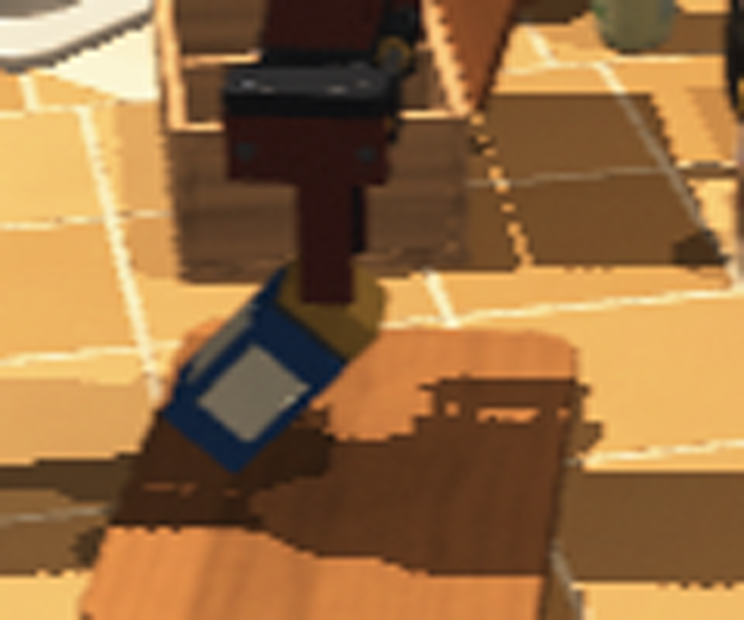

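The tin is tilted about 42° but the pad friction now holds it there. It also needs more room toward the robot. I'll drop the grip to 3 N, lift slightly, and shift away with a gentle start and an abrupt stop so it swings on.

Request:
carry_out(
  moves=[
    {"hand":40,"travel":[0,0,-0.01],"roll":0},
    {"hand":40,"travel":[0,0,-0.008],"roll":0},
    {"hand":40,"travel":[0,0.003,0],"roll":0},
    {"hand":40,"travel":[0,0.007,0],"roll":0},
    {"hand":40,"travel":[0,0.012,0],"roll":0},
    {"hand":40,"travel":[0,0.018,0],"roll":0},
    {"hand":40,"travel":[0,0.024,0],"roll":0},
    {"hand":40,"travel":[0,0,0],"roll":0},
    {"hand":40,"travel":[0,0,0],"roll":0},
    {"hand":40,"travel":[0,0,0],"roll":0},
  ],
  newtons=3,
)

```text
t: 17.38
eef_pos: [0.5714, -0.1246, 0.1549]
orientation: [0.802, 0.597, -0.001, -0.0]
wrist_force: [-0.1, -0.0, -0.1]
grip_width: 0.0441
```

```bash
python3 - <<'E'
from h import *
st();d,im,s=snap("side","si14"); crop(im,215,165,120,100,6.2,"pics/si14c.png")
E
```

```text
t 17.38 pos [ 0.5714 -0.1246  0.1549] x-ang 73.38 tilt 0.08 F [-0.1 -0.  -0.1] w 0.0441
```

View pics/si14c.png

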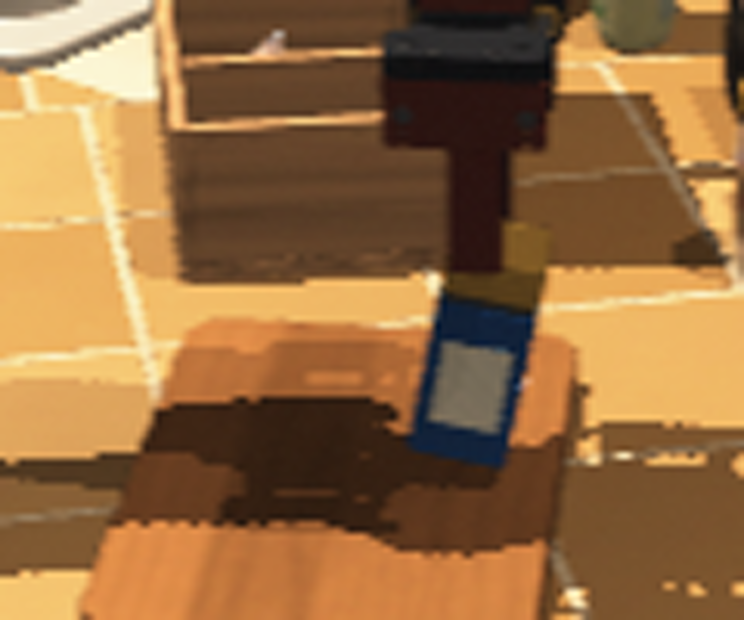

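The tin has swung nearly upright, brass up, leaning about 12° over the board's far side. I'll ease it back over the middle of the board with soft starts and stops.

Request:
carry_out(
  moves=[
    {"hand":40,"travel":[0,-0.004,0],"roll":0},
    {"hand":40,"travel":[0,-0.008,0],"roll":0},
    {"hand":40,"travel":[0,-0.011,0],"roll":0},
    {"hand":40,"travel":[0,-0.011,0],"roll":0},
    {"hand":40,"travel":[0,-0.01,0],"roll":0},
    {"hand":40,"travel":[0,-0.008,0],"roll":0},
    {"hand":40,"travel":[0,-0.006,0],"roll":0},
    {"hand":40,"travel":[0,-0.004,0],"roll":0},
    {"hand":40,"travel":[0,-0.002,0],"roll":0},
    {"hand":40,"travel":[0,0,0],"roll":0},
    {"hand":40,"travel":[0,0,0],"roll":0},
  ],
  newtons=4,
)

```text
t: 18.35
eef_pos: [0.5109, -0.1063, 0.1556]
orientation: [0.802, 0.598, 0.0, 0.0]
wrist_force: [-0.2, 0.6, -0.9]
grip_width: 0.0437
```

```bash
python3 - <<'E'
from h import *
st();d,im,s=snap("side","si15"); crop(im,215,165,120,100,6.2,"pics/si15c.png")
d,im,s=snap("scene","sc15"); crop(im,220,170,130,110,5.4,"pics/sc15c.png")
E
```

```text
t 18.35 pos [ 0.5109 -0.1063  0.1556] x-ang 73.39 tilt 0.03 F [-0.2  0.6 -0.9] w 0.0437
```

View pics/si15c.png

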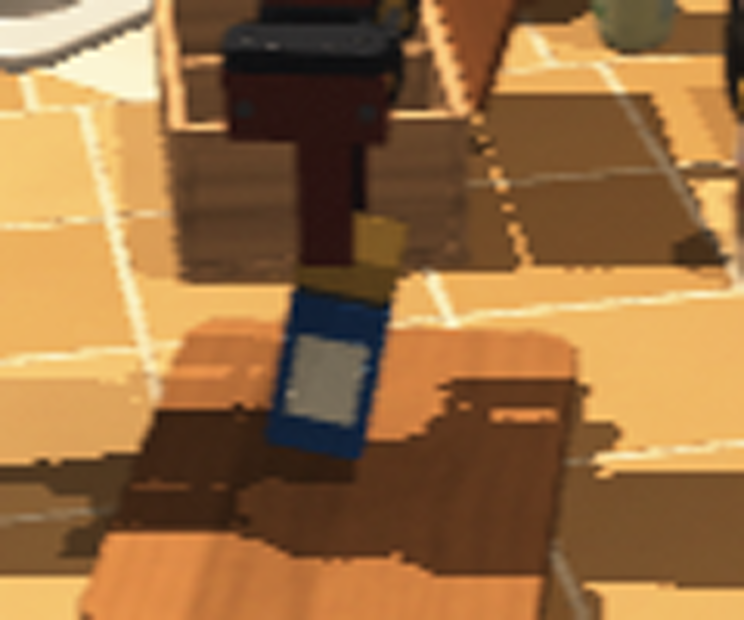

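View pics/sc15c.png

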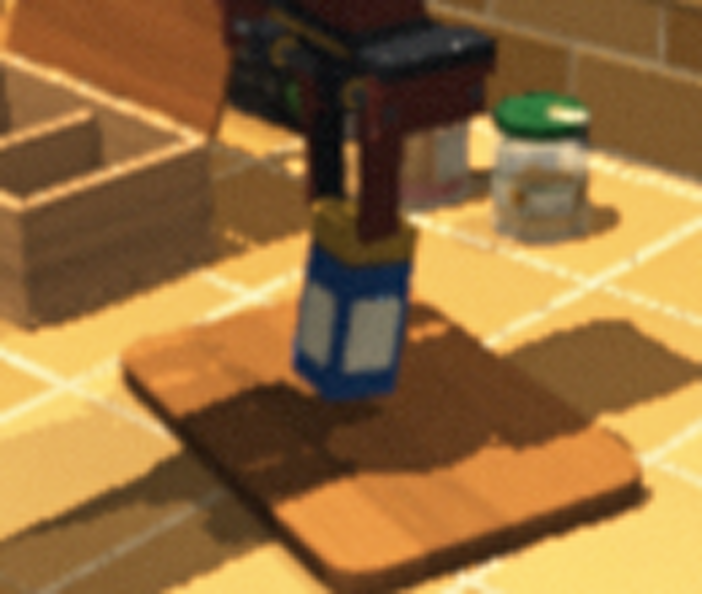

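The tin hangs brass-up over the middle of the board, about 12° off upright. Lowering it so the board squares it up.

Request:
carry_out(
  moves=[
    {"hand":40,"travel":[0,0,0.005],"roll":0},
    {"hand":40,"travel":[0,0,0.004],"roll":0},
    {"hand":40,"travel":[0,0,0.002],"roll":0},
    {"hand":40,"travel":[0,0,0.001],"roll":0},
    {"hand":40,"travel":[0,0,0],"roll":0},
    {"hand":40,"travel":[0,0,0],"roll":0},
  ],
)

```text
t: 18.95
eef_pos: [0.5108, -0.1063, 0.1435]
orientation: [0.802, 0.598, 0.0, 0.0]
wrist_force: [0.4, 0.6, 1.4]
grip_width: 0.0437
```

Request:
carry_out(
  moves=[
    {"hand":40,"travel":[0,0,0.002],"roll":0},
    {"hand":40,"travel":[0,0,0.001],"roll":0},
    {"hand":40,"travel":[0,0,0],"roll":0},
  ],
)

```text
t: 19.2
eef_pos: [0.5109, -0.1063, 0.1406]
orientation: [0.802, 0.598, 0.0, 0.0]
wrist_force: [-0.9, 0.1, 3.7]
grip_width: 0.0438
```

```bash
python3 - <<'E'
from h import *
st();d,im,s=snap("side","si16"); crop(im,215,165,120,100,6.2,"pics/si16c.png")
E
```

```text
t 19.20 pos [ 0.5109 -0.1063  0.1406] x-ang 73.39 tilt 0.04 F [-0.9  0.1  3.7] w 0.0438
```

View pics/si16c.png

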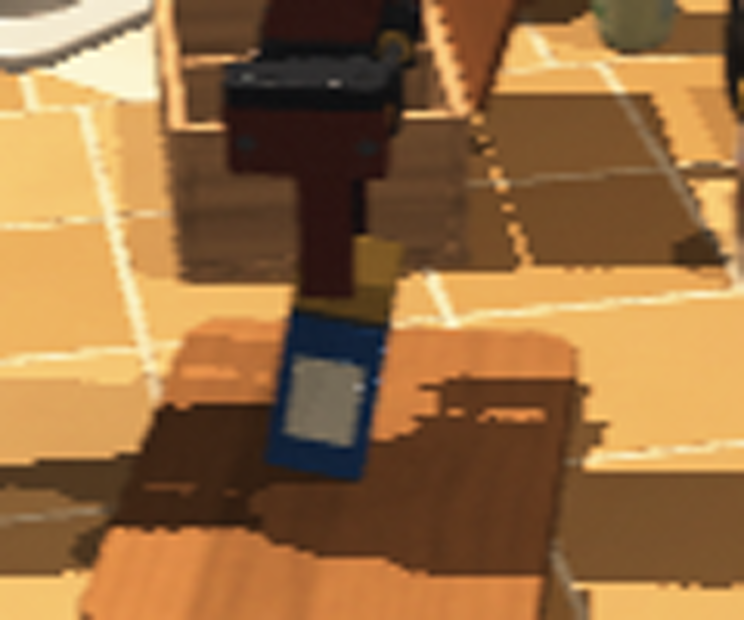

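The base edge touches at 3.7 N. I'll rotate the last degrees about it with an arc.

Request:
carry_out(
  moves=[
    {"hand":40,"travel":[0,-0.003,0.0008],"roll":0},
    {"hand":40,"travel":[0,-0.004,0.0012],"roll":0},
    {"hand":40,"travel":[0,-0.004,0.0014],"roll":0},
    {"hand":40,"travel":[0,-0.003,0.001],"roll":0},
    {"hand":40,"travel":[0,0,0],"roll":0},
    {"hand":40,"travel":[0,0,0],"roll":0},
  ],
)

```text
t: 19.75
eef_pos: [0.4964, -0.1021, 0.1356]
orientation: [0.802, 0.598, -0.0, -0.0]
wrist_force: [1.3, 1.3, 0.4]
grip_width: 0.0437
```

```bash
python3 - <<'E'
from h import *
st();d,im,s=snap("side","si17"); crop(im,215,165,120,100,6.2,"pics/si17c.png")
E
```

```text
t 19.75 pos [ 0.4964 -0.1021  0.1356] x-ang 73.40 tilt 0.07 F [1.3 1.3 0.4] w 0.0437
```

View pics/si17c.png

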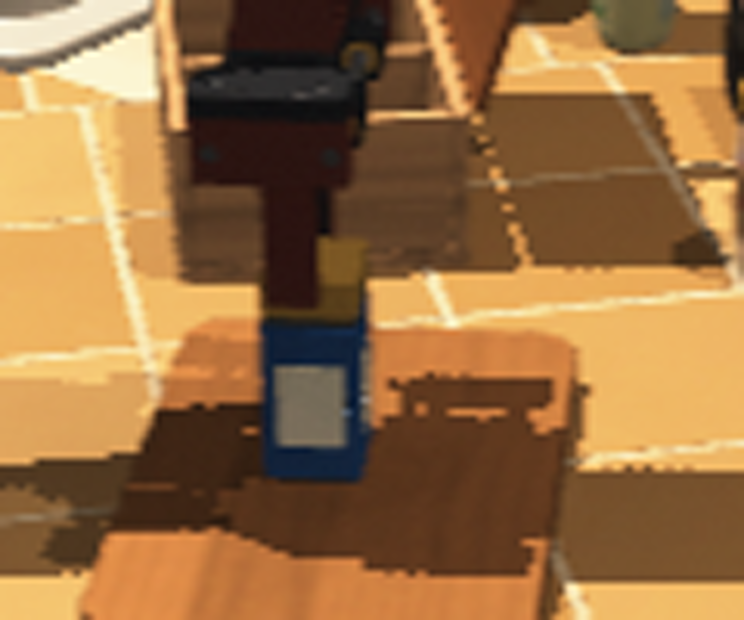

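The tin stands upright on the board with no residual force. Opening slowly and rising straight up.

Request:
carry_out(
  moves=[
    {"hand":52,"travel":[0,0,0],"roll":0},
    {"hand":56,"travel":[0,0,0],"roll":0},
    {"hand":65,"travel":[0,0,0],"roll":0},
    {"hand":65,"travel":[0,0,0],"roll":0},
    {"hand":65,"travel":[0,0,0],"roll":0},
    {"hand":65,"travel":[0,0,-0.01],"roll":0},
    {"hand":65,"travel":[0,0,-0.03],"roll":0},
    {"hand":65,"travel":[0,0,-0.04],"roll":0},
    {"hand":65,"travel":[0,0,-0.03],"roll":0},
    {"hand":65,"travel":[0,0,0],"roll":0},
    {"hand":65,"travel":[0,0,0],"roll":0},
  ],
)

```text
t: 20.72
eef_pos: [0.4984, -0.1024, 0.2485]
orientation: [0.802, 0.597, 0.002, 0.001]
wrist_force: [0.1, -0.0, 0.5]
grip_width: 0.0569
```

```bash
python3 - <<'E'
from h import *
st();d,im,s=snap("side","si18"); crop(im,195,110,180,140,4.2,"pics/si18c.png")
d,im,s=snap("scene","sc18")
d,im,s=snap("wrist","w18"); st()
E
```

```text
t 20.72 pos [ 0.4984 -0.1024  0.2485] x-ang 73.38 tilt 0.27 F [ 0.1 -0.   0.5] w 0.0569
t 20.87 pos [ 0.4964 -0.1021  0.2452] x-ang 73.39 tilt 0.11 F [ 0.4 -0.3  0.1] w 0.0575
```

View pics/si18c.png

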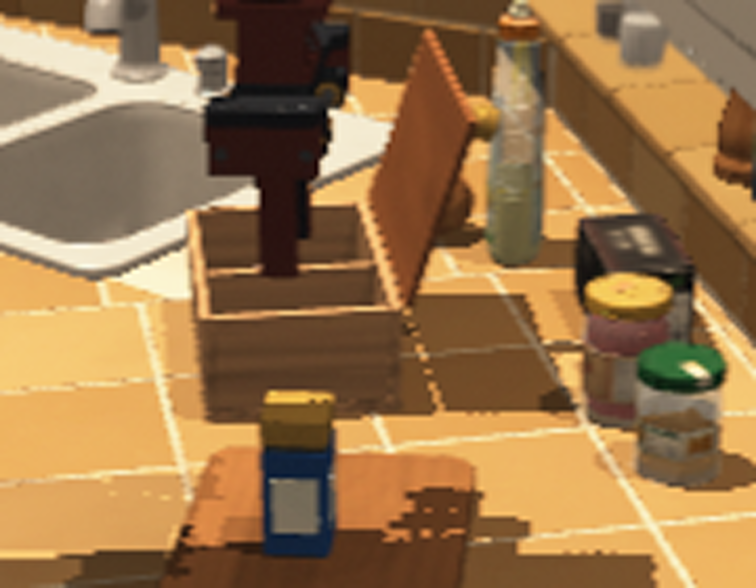

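View pics/sc18.png

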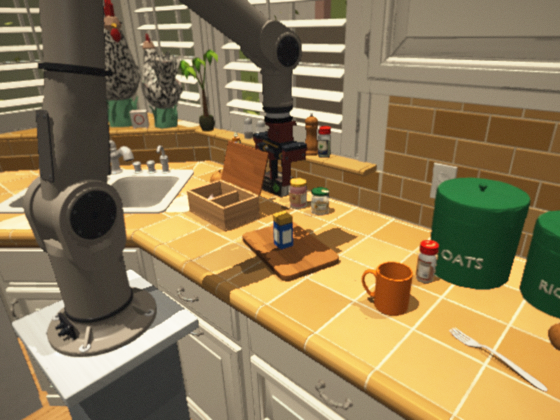

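View pics/w18.png

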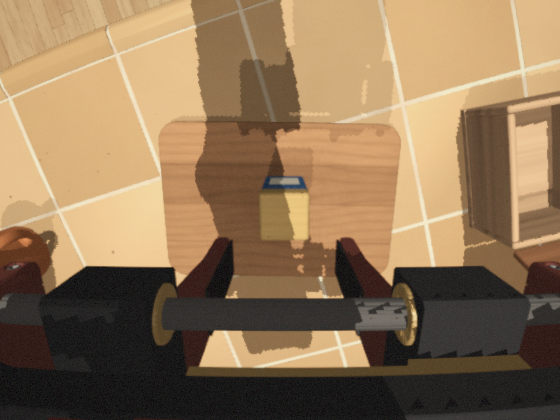

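The tin stands on the board, brass end up (top face (262–308, 190–240) in the wrist view), with the gripper clear above it. The lid edge is at (297,117) in the side view, the same as when it first came to rest. The mug and jar are at their original pixels, and the garlic is in its compartment. Handing in.

```bash
python3 - <<'E'
from station import env
print(env.sign_off())
E
```

```text
the job is handed in; nothing more can be done
None
```

The tin is standing upright, brass end up, on the chopping board, and the box is left open. I handed the job in at about 21 s of the 72 s.

- **Lid:** I swung it over by its knob and let go. It rests leaning back past vertical, and its edge was at the same pixel in the last side picture as when it first came to rest.
- **Tin, laid down:** I lifted it out level, laid it on its side on the board and released it.
- **Tin, stood up:** The first new grip, at 4 N and then 3 N, held the tin rigid and would not let it tilt, so I set it back down. I then gripped just the edge of the brass end lightly so it could swing. It stuck at about 42° and swung to near upright after a quick shift and stop. I squared it against the board and let go.

**Last checks:**
- The side, scene and wrist pictures showed the tin upright near the middle of the board, with the gripper well clear above it.
- The mug and jar looked unmoved in the last scene picture. I last saw the garlic in its compartment, undisturbed, before the tin was stood up and did not measure its position again.
- The highest wrist force I read was about 10 N.

One measurement disagreed: the fixed cameras put the box about 6–7 mm off in y from the wrist camera. I went with the wrist camera, and the grasps came out centred.

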